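Refit the drain filter of a washing-machine pump

ROBOT

A 6-joint arm with a two-finger parallel gripper is mounted at the origin on the work surface. World frame = base frame: x ahead of the robot, y to its left, z up, the work surface at z = 0. Lengths are in m, angles in rad, forces in N, time in s.
With the tool pointing down it reaches from about 0.25 to 0.725 m from the base axis. Payload 4 kg.
Tool frame: the origin (TCP) lies midway between the tips of the shut fingers; the grasp point (between the pads) lies 19 mm behind it; z points along the fingers, y is the line along which they close (so a half turn about z gives the same grasp; the last joint's range is limited). The gripper opens to 85 mm and grips with 20 to 120 N. Pads are 22 mm wide; open, the fingers measure 114 mm over their backs; the gripper's body (76 mm by 85 mm) begins 54 mm behind the grasp point. The pads swing forward as they close: fully open they stand 13 mm farther back than shut.
Start: joints at [1.139, 0.241, 0.005, 1.335, 0, 1.571], TCP at [0.209, 0.454, 0.201] pointing down, gripper open.
Joint ranges: [-2.72, 2.72], [-1.05, 1.87], [-1.09, 1.28], [-1.99, 2.15], [-1.42, 1.44], [-3.14, 3.14]. Speed limits (rad/s): [2.79, 2.79, 3.14, 3.14, 3.14, 3.14].

INTERFACE

Orientations are given as a unit quaternion [x, y, z, w].
In Python, from workcell import bot, camera, job_done gives the robot as it stands.
- The arm moves only by the tool carry_out, never from a script. Its argument "plan" is a list of rows, each an object of numbers: "dx", "dy", "dz": the shift along the tool's x, y, z in mm; "twist": the turn about the tool's z in degrees; "fingers": the closure, from -1 (fully open) to 1 (shut). In form: [{"dx": .., "dy": .., "dz": .., "twist": .., "fingers": ..}, ...]. A call has exactly 5 rows; each row is the pose to reach, as a shift and turn from the pose commanded when the call began, along the tool's axes at that moment; what a row does not reach only later rows make up. A row lasts 1/12 s, in which the tool goes at most 41.7 mm and 7.16 degrees, less where a joint would pass 70% of its speed; a pose out of reach is approached as far as the arm can. A call with a gripper value outside its range is refused whole. The fingers move at their own pace and stop on an object; the grip force is fixed at half the most. Time passes only in rows, so rows that repeat a pose let the fingers close, or fill a call up. It gives the time, the measured TCP pose, the force, the opening and the grip force at its end, in the units of the state.
- bot.get_obs(): the state, without advancing time (a new reading comes with each control period).
- camera(name): name is "side" or "top" or "wrist"; returns a dict with "image" (480x640x3 uint8, red, green, blue), "intrinsics" (3x3 intrinsics, pixels), "eye" and "attitude" of the camera in the world. Camera axes: x right, y down, z forward; pixel columns grow to the right and rows downward; lengths in m; the calibration is good to about 2 mm. A picture is of the moment at which its call begins. There is no depth.
- job_done(): hands the job in; it is judged then, once.
The state is a dict: "clock": time; "joint_pos": joint angles; "joint_vel": joint speeds; "tau": joint torques, N m; "eef_pos": TCP position; "tool_rot": TCP orientation; "ft_force": force on the tool from outside, world axes, zero at the start; "ft_torque": the same for the moment, N m; "grip_width": finger opening in m; "grasp_force": force on a finger pad.
Only numpy, scipy, OpenCV 4.12 (cv2) and the standard library are available. Lean on these libraries where they do the work, as an engineer would, in place of code of your own. Each camera call takes 0.05 s, during which the arm holds its last target. There are 200 camera calls.

TASK

Fit the new blue filter into the drain pump in the vice and lock it. It is a tight fit that catches on the rim if pushed in square, so start it tilted by a good ten degrees with its lugs between the claws, lower edge of the barrel in the bore first, then stand it up straight and ease it fully home without forcing it. Turn it clockwise by its bar until the bar lies in line with the red marks, let go, and leave the old filter and the other things on the worktop where they are.

Things in the scene. Friction and masses are not known exactly. Their poses are not given: they have to be found in the camera images.
- filter: new drain filter, 84 mm tall, 90 g, loose, upright on its foot. Origin: centre of the foot; z along its axis up to the bar, x along the finger bar. White barrel 44 mm in diameter, 52 mm long, flat sharp-edged foot; blue cap 62 mm in diameter, z = 52 to 60 mm; on it an upright finger bar 48 mm long (x), 12 mm thick (y), z = 60 to 84 mm. Half a turn about z makes no difference.
- filter_bar (a point): middle of the top edge of the new filter's finger bar, 84 mm above the foot on its axis; the grip is across the bar's 12 mm
- filter_lug (a point): outer end of one of the cap's two lugs, 38 mm from the axis, 55 mm above the foot: they stick out of the cap's edge at the filter's +x (this one) and -x, under the bar's ends, 12 mm wide (y), z = 52 to 58 mm
- vice: blue bench vice, fixed, with a drain pump clamped in it. Origin on the worktop; z up; x along its jaws, where the pump's thick inlet spigot points (40 mm pipe, 97 to 137 mm above the worktop, out to 80 mm from the bore). The pump is clamped by eye between packing strips: bore upright, red marks in line with x, but the bore's axis is up to 14 mm along x and 8 mm along y off the vice's z axis.
- bore_about (a point): point on the vice's axis at the height of the bore's mouth, 150 mm above the vice's origin; the mouth's true centre is up to 14 mm along x and 8 mm along y beside it. Round bore 45 mm in diameter, sharp rim, 56 mm deep, in a flat flange 90 mm in diameter. Home, the cap lies on the flange and the foot is 52 mm below this height. More than 30 N between filter and pump counts as forcing it.
- lip_about (a point): 21 mm below bore_about, inside the bore: the middle of the rubber lip, four sprung pads at 14 to 28 mm depth that squeeze the barrel; a light drag of a few newtons; the filter stays where it is left in it
- claw_about (a point): red mark on the roof of the claw on the flange's +x side (a twin at -x), 39.5 mm from the axis, 12 mm above the flange, off as bore_about is. Claws: 33.5 to 45 mm from the bore's axis, 21 mm wide; 8 mm free under the roof for a lug. Lugs pass between them with the bar 0.7 to 1.9 rad (best 0.85) anticlockwise from the vice's x, seen from above; turned clockwise they meet a stop just past it.
- old_filter: the worn-out filter taken from the pump: same shape and size as the new one but brownish grey all over, half of its finger bar snapped off; loose, stands upright; origin at the centre of its foot
- screwdriver: screwdriver lying on the worktop, loose; origin at its middle
- clamp: steel hose clamp, a ring 40 mm across and 10 mm high lying flat, loose; origin at the centre of its underside
- impeller: black six-bladed pump impeller, 32 mm across and 16 mm high, loose; origin at the centre of its underside
- dosing_cup: blue plastic dosing cup, 60 mm across and 55 mm high, loose; origin at the centre of its underside

How it is judged:
On the way, in this order (a step that is already met when the one before it is completed fails the run):
1. the filter is tilted by more than 0.14 rad with the lower edge of its foot in the bore (foot centre no more than 2 mm above the mouth and within 24 mm of bore_about) (angle between the z axis of filter and the z axis of vice, either way round above 0.14 rad and z of filter in the frame of bore_about between -0.02 and 0.002 m and horizontal distance between filter and bore_about below 0.024 m), for 0.05 s.
2. the filter is straight and home in the bore (cap within 2 mm of the flange), not yet locked (z of filter in the frame of bore_about below -0.05 m and horizontal distance between filter and bore_about below 0.018 m and angle between the z axis of filter and the z axis of vice, either way round below 0.04 rad and angle between the x axis of filter and the x axis of vice, either way round above 0.5 rad), for 0.1 s.
At the end, for the whole second after the job is handed in: The new filter is straight and home in the bore (cap within 2 mm of the flange, upright within 0.04 rad), turned so that its bar is within 0.15 rad of the vice's x axis with the lugs under the claws, released and at rest (z of filter in the frame of bore_about below -0.05 m and horizontal distance between filter and bore_about below 0.018 m and angle between the z axis of filter and the z axis of vice, either way round below 0.04 rad and angle between the x axis of filter and the x axis of vice, either way round below 0.15 rad and linear speed of filter below 0.01 m/s and contact force between the fingers and filter below 0.1 N); the robot touches nothing.
It fails at once if the filter is forced: more than 30 N between filter and pump (contact force between filter and vice above 30 N).
It fails at once if the old filter or another loose thing on the worktop is moved by more than 20 mm (distance of any of old_filter, screwdriver, clamp, impeller, dosing_cup from where it was at the start of the episode above 0.02 m).
It also fails if it takes over 72 s, if anything falls off the work surface, if the arm or the gripper's body presses on something with over 40 N, if the wrist force passes 120 N, or if a joint passes its speed limit or range.

## Working session

There is one attempt and no reset: what is moved stays moved. The work goes in short steps, Python scripts to look and compute and a tool call to move; the robot and the scene stay as the last step left them, time stands still between calls to the robot, and variables do not carry over. Pictures are saved under pics/ and viewed, at most 10 in all, crops included, and the job is handed in when it is done.

Besides the shell and the picture viewer there is one more tool, called after "Emit:" by a JSON object that holds its "fn" and its "kwargs", one argument or row to a line. carry_out: Moves the arm, as the interface text tells. Its arguments: {"type":"object","properties":{"plan":{"type":"array","items":{"type":"object","properties":{"dx":{"type":"number"},"dy":{"type":"number"},"dz":{"type":"number"},"twist":{"type":"number"},"fingers":{"type":"number"}}}}},"required":["plan"]}

```bash
ls; mkdir -p pics
python3 - <<'E'
from workcell import bot,camera
import cv2,json,numpy as np
o=bot.get_obs();print(o)
ims=[]
for n in("side","top","wrist"):
    c=camera(n);cv2.imwrite(f"pics/{n}0.png",c["image"][:,:,::-1]);print(n,np.array(c["intrinsics"]).tolist(),c["eye"],c["attitude"])
E
```

```text
pics
{'clock': 0.0, 'joint_pos': array([ 1.13902780e+00,  2.41413708e-01,  3.72917377e-03,  1.33516940e+00,
       -1.08806904e-05,  1.57080305e+00]), 'joint_vel': array([ 2.08822724e-03,  5.01694145e-04, -6.26082621e-04,  7.19608817e-05,
       -9.77590868e-04, -5.51453426e-04]), 'tau': array([ 1.31117784e-03, -3.72317147e+01,  2.52407706e+01,  1.70413539e-02,
        1.52679245e-04, -9.95306408e-06]), 'eef_pos': array([0.20895784, 0.45349501, 0.20041452]), 'tool_rot': array([ 2.14214411e-01,  9.76786122e-01, -1.00608615e-03, -2.15063360e-04]), 'ft_force': array([-0.6975287 , -1.39287321, -0.73730865]), 'ft_torque': array([ 0.06603584,  0.01068077, -0.05689792]), 'grasp_force': 0.0, 'grip_width': 0.08515324180435728}
side [[584.769491406051, 0.0, 323.1170541899733], [0.0, 584.769491406051, 237.47392027559553], [0.0, 0.0, 1.0]] [0.50516619 0.75690747 0.85047535] [-0.05704771  0.92098214 -0.3851836   0.01307833]
top [[464.1554956898486, 0.0, 319.56224522388817], [0.0, 464.1554956898486, 232.20832212290836], [0.0, 0.0, 1.0]] [0.37044375 0.00271464 1.11336301] [-0.68084838  0.72489249 -0.07730278  0.0707152 ]
wrist [[335.92565763700895, 0.0, 323.0973426658526], [0.0, 335.92565763700895, 239.54765291057532], [0.0, 0.0, 1.0]] [0.13243673 0.48776587 0.37316316] [0.83066671 0.53191211 0.0879415  0.13902741]
```

View pics/side0.png

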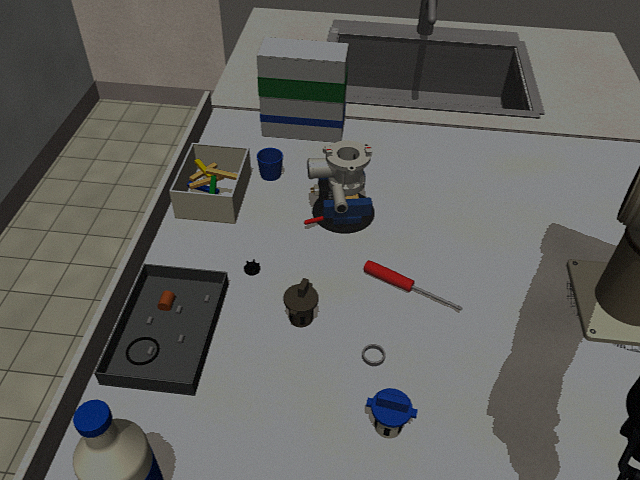

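View pics/top0.png

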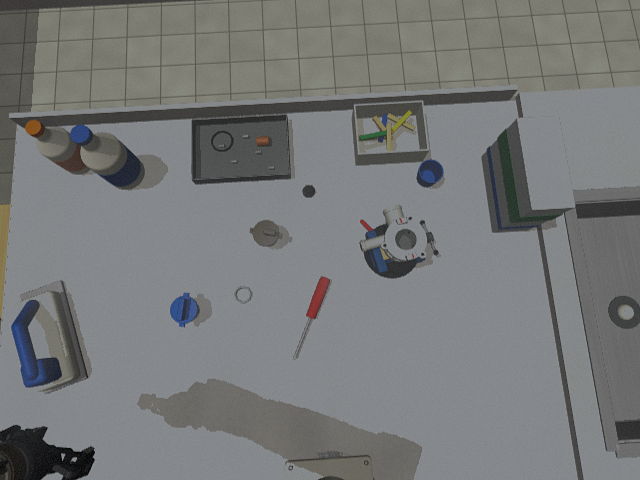

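The side view shows the filter at (391,407) and the pump mouth at (348,153). In the top view they are at (183,309) and (405,240). I'll enlarge both in both views.

```bash
cat > h.py <<'E'
import numpy as np,cv2
from scipy.spatial.transform import Rotation as R
from workcell import bot,camera
def ray(c,uv):
    d=np.linalg.inv(c["intrinsics"])@np.array([uv[0],uv[1],1.]); d=R.from_quat(c["attitude"]).apply(d)
    return np.array(c["eye"]),d/np.linalg.norm(d)
def onz(c,uv,z):
    e,d=ray(c,uv); return e+d*(z-e[2])/d[2]
def tri(a,ua,b,ub):
    (e,d),(f,g)=ray(a,ua),ray(b,ub)
    A=sum(np.eye(3)-np.outer(v,v) for v in(d,g)); p=np.linalg.solve(A,(np.eye(3)-np.outer(d,d))@e+(np.eye(3)-np.outer(g,g))@f)
    return p,np.linalg.norm(np.cross(d,g)@(f-e))/np.linalg.norm(np.cross(d,g))
def proj(c,p):
    q=R.from_quat(c["attitude"]).inv().apply(np.atleast_2d(p)-np.array(c["eye"])); q=q@np.array(c["intrinsics"]).T
    return q[:,:2]/q[:,2:]
E
python3 - <<'E'
from h import *
import pickle
C={n:camera(n) for n in("side","top")};pickle.dump(C,open("c0.pkl","wb"))
def cr(n,u,v,r,s):
    return cv2.resize(C[n]["image"][v-r:v+r,u-r:u+r,::-1],(400,300) if 0 else (400,400),interpolation=cv2.INTER_CUBIC)
a=np.hstack([cr("side",391,410,32,0),cr("top",183,309,25,0)])
b=np.hstack([cr("side",348,170,40,0),cr("top",402,240,40,0)])
x=np.vstack([a,b]); x=np.clip(x.astype(float)*1.3,0,255).astype(np.uint8)
cv2.imwrite("pics/c1.png",x[:400]);cv2.imwrite("pics/c2.png",x[400:])
E
```

```text
(no output)
```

View pics/c1.png

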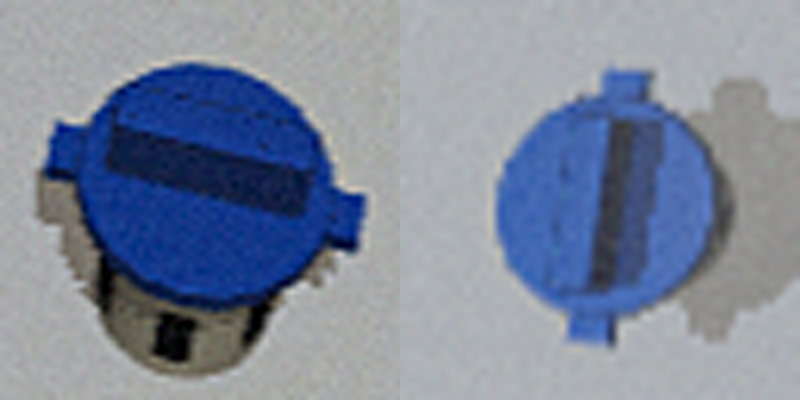

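View pics/c2.png

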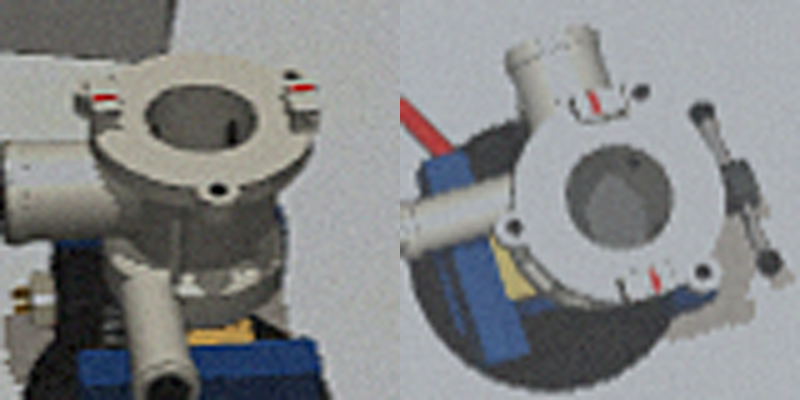

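The first crop shows the blue cap, its lugs and a dark bar strip in both views. The second shows the pump mouth at about (202,118) in the side crop and (618,197) in the top crop, with red claw marks. Next I'll triangulate.

Run:
```python
from h import *
import pickle
C=pickle.load(open("c0.pkl","rb"));S,T=C["side"],C["top"]
f=lambda l,o,k:[(o[0]+(x)/k-.5+.5/k,o[1]+y/k-.5+.5/k) for x,y in l]
np.set_printoptions(precision=4,suppress=True)
def two(nm,s,t,so,sk,to,tk):
    for n,a,b in zip(nm,f(s,so,sk),f(t,to,tk)):
        p,e=tri(S,a,T,b);print(n,p,round(e,4))
# filter: lugs outer ends
two(["strip","lugA","lugB"],[(209,170),(350,222),(60,150)],[(211,204),(195,335),(228,80)],(359,378),6.25,(158,284),8)
two(["bore","markA","markB"],[(202,118),(302,89),(104,98)],[(218,197),(194,102),(255,280)],(308,130),5,(362,200),5)
two(["bore","markA","markB"],[(202,118),(302,89),(104,98)],[(218,197),(255,280),(194,102)],(308,130),5,(362,200),5)
# cap ellipse by blue mask
for n,(u,v),r in(("side",(391,408),28),("top",(183,309),22)):
    im=cv2.cvtColor(C[n]["image"][v-r:v+r,u-r:u+r],cv2.COLOR_RGB2HSV)
    m=((im[...,0]>100)&(im[...,0]<130)&(im[...,1]>110)).astype(np.uint8)
    m=cv2.morphologyEx(m,cv2.MORPH_CLOSE,np.ones((5,5)));
    m=cv2.morphologyEx(m,cv2.MORPH_OPEN,cv2.getStructuringElement(2,(15,15)))
    c=max(cv2.findContours(m,0,1)[0],key=cv2.contourArea);e=cv2.fitEllipse(c);print(n,(e[0][0]+u-r,e[0][1]+v-r),e[1])
    C[n]["cap"]=(e[0][0]+u-r,e[0][1]+v-r)
print("cap",tri(S,S["cap"],T,T["cap"]))
```

```text
strip [0.438  0.3    0.0594] 0.001
lugA [0.403  0.3061 0.0534] 0.0021
lugB [0.4732 0.2965 0.0545] 0.0018
bore [ 0.5502 -0.193   0.1499] 0.0021
markA [ 0.5452 -0.1696  0.1981] 0.0689
markB [ 0.554  -0.2096  0.1373] 0.0777
bore [ 0.5502 -0.193   0.1499] 0.0021
markA [ 0.5119 -0.2024  0.1613] 0.0016
markB [ 0.5892 -0.1846  0.1617] 0.0018
side (391.2120609283447, 407.49051094055176) (37.343055725097656, 41.94843292236328)
top (183.1721420288086, 309.3065814971924) (25.144880294799805, 27.286590576171875)
cap (array([0.4383, 0.3027, 0.0558]), np.float64(0.0019479361037484206))
```

Emit:
{"fn": "carry_out", "kwargs": {
  "plan": [
    {"dx": -40,"dy": -6,"dz": 0,"twist": -4,"fingers": -1},
    {"dx": -80,"dy": -12,"dz": 0,"twist": -8,"fingers": -1},
    {"dx": -120,"dy": -18,"dz": 0,"twist": -12,"fingers": -1},
    {"dx": -160,"dy": -24,"dz": 0,"twist": -16,"fingers": -1},
    {"dx": -200,"dy": -30,"dz": 0,"twist": -17,"fingers": -1}
  ]
}}

```text
clock: 0.67
eef_pos: [0.3795, 0.342, 0.2013]
tool_rot: [0.066, 0.998, 0.0, 0.0]
ft_force: [-0.7, 0.4, -0.7]
grip_width: 0.0853
grasp_force: 0.0
```

```bash
cat >> h.py <<'E'
def delta(p,ang=None):
    "shift (mm, tool axes) and twist (deg) from the measured pose to TCP p, tool x (mod 180) at world angle ang"
    o=bot.get_obs(); r=R.from_quat(o["tool_rot"]); x=r.apply([1,0,0]); a=np.degrees(np.arctan2(x[1],x[0]))
    s=r.inv().apply(np.array(p)-o["eef_pos"])*1000
    print("tcp",np.round(o["eef_pos"],4),"ang",round(a,1),"shift",np.round(s,1),"twist",None if ang is None else round(-((ang-a+90)%180-90),1),"F",np.round(o["ft_force"],1),"T",np.round(o["ft_torque"],2),"j",np.round(o["joint_pos"],2),"w",round(o["grip_width"],4),"t",round(o["clock"],2))
E
python3 -c "
from h import *
delta([.438,.302,.2],-7.8)
c=camera('wrist');cv2.imwrite('pics/w1.png',c['image'][:,:,::-1]);import pickle;pickle.dump(c,open('w1.pkl','wb'));print(proj(c,[.438,.302,.084]))"
```

```text
tcp [0.3795 0.342  0.2013] ang 172.4 shift [-63.2 -32.    1.3] twist 0.2 F [-0.7  0.4 -0.7] T [ 0.08 -0.02 -0.05] j [0.73 0.26 0.03 1.34 0.   0.87] w 0.0853 t 0.67
[[290.975851   286.88341691]]
```

View pics/w1.png

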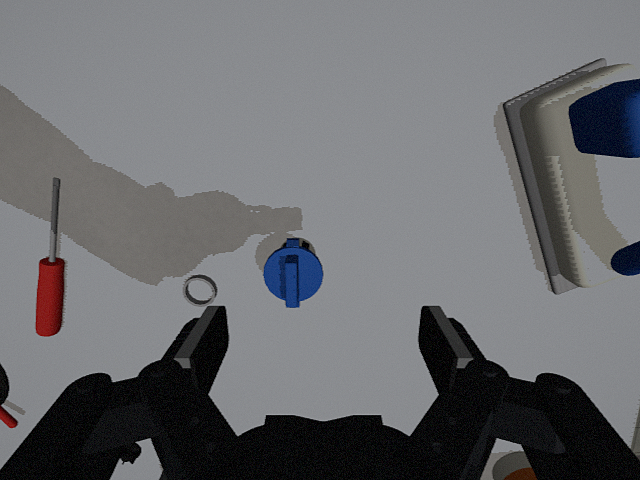

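The wrist view agrees with the triangulation: the bar top is at about (292,285), against a predicted (291,287). I'll move over it and descend.

Emit:
{"fn": "carry_out", "kwargs": {
  "plan": [
    {"dx": -32,"dy": -16,"dz": 0,"twist": 0,"fingers": -1},
    {"dx": -63,"dy": -32,"dz": 10,"twist": 0,"fingers": -1},
    {"dx": -63,"dy": -32,"dz": 40,"twist": 0,"fingers": -1},
    {"dx": -63,"dy": -32,"dz": 75,"twist": 0,"fingers": -1},
    {"dx": -63,"dy": -32,"dz": 100,"twist": 0,"fingers": -1}
  ]
}}

```text
clock: 1.13
eef_pos: [0.4363, 0.3018, 0.099]
tool_rot: [0.069, 0.998, -0.0, -0.001]
ft_force: [-0.1, -0.6, 0.1]
grip_width: 0.0854
grasp_force: 0.0
```

Emit:
{"fn": "carry_out", "kwargs": {
  "plan": [
    {"dx": 0,"dy": 0,"dz": 20,"twist": 0,"fingers": -1},
    {"dx": 0,"dy": 0,"dz": 35,"twist": 0,"fingers": -1},
    {"dx": 0,"dy": 0,"dz": 35,"twist": 0,"fingers": -1},
    {"dx": 0,"dy": 0,"dz": 35,"twist": 0,"fingers": -0.3},
    {"dx": 0,"dy": 0,"dz": 35,"twist": 0,"fingers": 0.2}
  ]
}}

```text
clock: 1.55
eef_pos: [0.437, 0.3036, 0.0673]
tool_rot: [0.067, 0.998, 0.0, 0.001]
ft_force: [0.4, 0.1, -0.1]
grip_width: 0.0639
grasp_force: 0.0
```

```bash
python3 -c "
from h import *
delta([.438,.302,.066],-7.8)"
```

```text
tcp [0.437  0.3036 0.0673] ang 172.3 shift [-1.2 -1.4  1.3] twist 0.1 F [ 0.4  0.1 -0.1] T [ 0.05  0.02 -0.  ] j [ 0.61  0.4  -0.14  1.03  0.    0.74] w 0.0639 t 1.55
```

Emit:
{"fn": "carry_out", "kwargs": {
  "plan": [
    {"dx": -1,"dy": -1,"dz": 0,"twist": 0,"fingers": 0.6},
    {"dx": -1,"dy": -1,"dz": 0,"twist": 0,"fingers": 1},
    {"dx": -1,"dy": -1,"dz": 0,"twist": 0,"fingers": 1},
    {"dx": -1,"dy": -1,"dz": 0,"twist": 0,"fingers": 1},
    {"dx": -1,"dy": -1,"dz": 0,"twist": 0,"fingers": 1}
  ]
}}

```text
clock: 1.97
eef_pos: [0.4375, 0.302, 0.0668]
tool_rot: [0.067, 0.998, 0.0, 0.0]
ft_force: [-0.1, -0.3, -0.7]
grip_width: 0.0006
grasp_force: 0.0
```

Emit:
{"fn": "carry_out", "kwargs": {
  "plan": [
    {"fingers": 1},
    {"fingers": 1},
    {"fingers": 1},
    {"fingers": 1},
    {"fingers": 1}
  ]
}}

```text
$.plan[0]: bad value
```

The fingers shut on nothing, so I'll take a look.

```bash
python3 -c "
from h import *
a=camera('wrist')['image'];b=camera('side')['image'][340:460,330:470]
x=np.hstack([cv2.resize(a[150:450,170:470],(400,400)),cv2.resize(b,(400,400))])
cv2.imwrite('pics/c3.png',x[:,:,::-1]);delta([0,0,0])"
```

```text
tcp [0.4374 0.3019 0.0665] ang 172.3 shift [ 392.8 -358.1   66.3] twist None F [ 0.6 -0.4 -1.4] T [-0.02 -0.01  0.01] j [ 0.6   0.4  -0.14  1.03 -0.    0.74] w -0.0002 t 2.07
```

View pics/c3.png

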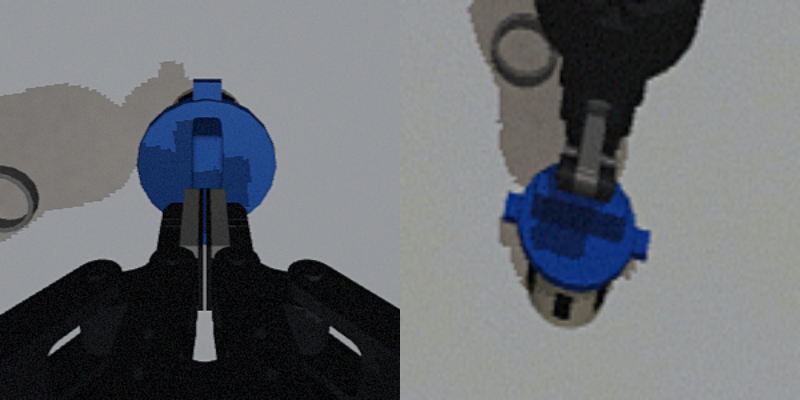

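```bash
python3 -c "
from h import *
c=camera('wrist');s=camera('side');t=camera('top')
cap=(170+206*.75,150+160*.75); print(onz(c,cap,.06),c['eye'],proj(c,bot.get_obs()['eef_pos']))
g=lambda x,y:(330+x*.35,340+y*.3)
print(onz(s,g(575,228),.06),'tip from crop',proj(s,bot.get_obs()['eef_pos']),'tip seen',g(585,195))
print('lugs',onz(s,g(112,208-0),.055) if 0 else onz(s,(330+(510-400)*.35,340+208*.3),.055),onz(s,(330+(643-400)*.35,340+243*.3),.055))
print('cap',onz(s,(330+(577-400)*.35,340+225*.3),.06), 'tip',onz(s,(330+(585-400)*.35,340+195*.3),.0665))
print('w lug',onz(c,(170+207*.75,150+85*.75),.055),'bar far end top',onz(c,(170+207*.75,150+135*.75),.084),'finger tip w',onz(c,(170+207*.75,150+188*.75),.0665))
"
```

```text
[0.43334992 0.30206847 0.06      ] [0.35371551 0.31202904 0.23914217] [[325.02704937 280.89574099]]
[0.23118521 0.27989057 0.06      ] tip from crop [[393.28103504 403.65721357]] tip seen (534.75, 398.5)
lugs [0.47356105 0.29789397 0.055     ] [0.40358718 0.30643026 0.055     ]
cap [0.43852693 0.30476705 0.06      ] tip [0.43538039 0.29310036 0.0665    ]
w lug [0.40127701 0.30683875 0.055     ] bar far end top [0.41270937 0.3051205  0.084     ] finger tip w [0.44354478 0.30110097 0.0665    ]
```

```bash
python3 -c "
from h import *
import pickle
b=np.radians(-7.8);u=np.array([np.cos(b),np.sin(b),0]);v=np.array([-u[1],u[0],0]);p=np.array([.438,.302,0]);z=np.array([0,0,1])
P=[p+s*.024*u+t*.006*v+.084*z for s in(-1,1) for t in(-1,1)]+[p+s*.038*u+.055*z for s in(-1,1)]+[p+.06*z]
c=pickle.load(open('w1.pkl','rb'));print(np.round(proj(c,P),1).tolist())
s=pickle.load(open('c0.pkl','rb'))
for n,o,k in(('side',(359,378),6.25),('top',(158,284),8)):print(n,np.round((proj(s[n],P)-o)*k,0).tolist())
c=camera('wrist');print(np.round((proj(c,P)-[170,150])/.75).tolist())
x=camera('top')['image'][270:340,150:220];y=pickle.load(open('w1.pkl','rb'))['image'][225:325,240:340];w=c['image'][200:330,260:390]
f=lambda i:np.clip(cv2.resize(i,(390,390),interpolation=cv2.INTER_CUBIC)*1.5,0,255).astype(np.uint8)
cv2.imwrite('pics/c4.png',np.hstack([f(y),f(w)])[:,:,::-1])
"
```

```text
[[283.9, 263.8], [296.7, 263.8], [285.5, 308.9], [297.7, 308.9], [292.6, 239.6], [294.4, 306.3], [293.1, 276.2]]
side [[324.0, 124.0], [317.0, 169.0], [123.0, 76.0], [114.0, 120.0], [364.0, 222.0], [51.0, 148.0], [209.0, 174.0]]
top [[185.0, 286.0], [141.0, 282.0], [209.0, 109.0], [165.0, 105.0], [187.0, 338.0], [223.0, 65.0], [200.0, 199.0]]
[[192.0, 139.0], [224.0, 139.0], [193.0, 249.0], [222.0, 249.0], [208.0, 83.0], [207.0, 238.0], [207.0, 170.0]]
```

View pics/c4.png

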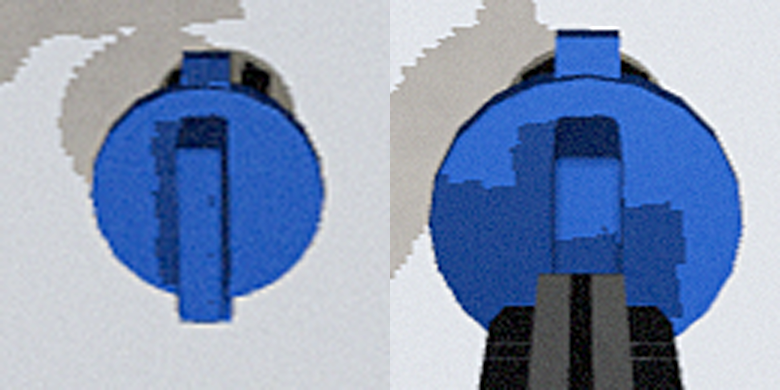

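```bash
python3 -c "
from h import *
c=camera('wrist')
for x in (-.011,0,.011):
  print(x,[(z,np.round(proj(c,[.4374+x,.3019-x*.137,z])[0],0).tolist()) for z in (.0665,.08,.09,.1,.11)])
print(bot.get_obs())
"
```

```text
-0.011 [(0.0665, [325.0, 263.0]), (0.08, [326.0, 274.0]), (0.09, [326.0, 282.0]), (0.1, [326.0, 292.0]), (0.11, [326.0, 303.0])]
0 [(0.0665, [325.0, 282.0]), (0.08, [326.0, 293.0]), (0.09, [326.0, 302.0]), (0.1, [326.0, 313.0]), (0.11, [326.0, 325.0])]
0.011 [(0.0665, [325.0, 299.0]), (0.08, [325.0, 311.0]), (0.09, [326.0, 322.0]), (0.1, [326.0, 333.0]), (0.11, [326.0, 346.0])]
{'clock': 2.3667, 'joint_pos': array([ 6.04108192e-01,  3.98575214e-01, -1.40875366e-01,  1.03147848e+00,
       -3.25455279e-06,  7.39207045e-01]), 'joint_vel': array([ 8.12287792e-04,  1.85808582e-03, -7.99791836e-04, -6.63985102e-05,
        6.58007721e-05,  8.03087784e-04]), 'tau': array([-1.95393568e-04, -4.19381297e+01,  2.24617821e+01,  2.79350475e-03,
       -1.56691644e-04,  2.48979802e-05]), 'eef_pos': array([0.43728322, 0.30180493, 0.06624821]), 'tool_rot': array([ 6.74980674e-02,  9.97719403e-01, -4.25733503e-05, -5.09393589e-05]), 'ft_force': array([-0.38768642,  0.00947651,  0.92245897]), 'ft_torque': array([ 0.00289701, -0.01825134, -0.03771242]), 'grasp_force': 0.0, 'grip_width': -0.0002673192802127101}
```

```bash
python3 -c "
from h import *
import pickle
c=pickle.load(open('w1.pkl','rb'))
tcp=np.array([.3795,.342,.2013]);r=R.from_quat([0.066,0.998,0,0])
K=np.array(c['intrinsics'])
for uv in((228,308),(418,308),(228,350),(418,350)):
  d=np.linalg.inv(K)@[uv[0],uv[1],1]; p=np.array(c['eye'])+R.from_quat(c['attitude']).apply(d*.0853*K[0,0]/190)
  print(uv,np.round(r.inv().apply(p-tcp)*1000,1))
c=camera('wrist');o=bot.get_obs();print('eye in tool',R.from_quat(o['tool_rot']).inv().apply(c['eye']-o['eef_pos']))
"
```

```text
(228, 308) [  6.2 -43.9 -40. ]
(418, 308) [  6.2  41.4 -40. ]
(228, 350) [-11.6 -43.9 -46.1]
(418, 350) [-11.6  41.4 -46.1]
eye in tool [ 0.08422575 -0.0011883  -0.17265452]
```

The bar stands as modelled. The wrist view puts the visible finger tips about 27 mm behind the reported TCP, so the fingers shut above the bar. I'll open, go about 20 mm lower and close again.

Emit:
{"fn": "carry_out", "kwargs": {
  "plan": [
    {"dx": 0,"dy": 0,"dz": 0,"twist": 0,"fingers": -0.3},
    {"dx": 0,"dy": 0,"dz": 0,"twist": 0,"fingers": -0.3},
    {"dx": 0,"dy": 0,"dz": 0,"twist": 0,"fingers": -0.3},
    {"dx": 0,"dy": 0,"dz": 0,"twist": 0,"fingers": -0.3},
    {"dx": 0,"dy": 0,"dz": 5,"twist": 0,"fingers": -0.3}
  ]
}}

```text
clock: 2.83
eef_pos: [0.4381, 0.3023, 0.0621]
tool_rot: [0.068, 0.998, 0.001, 0.001]
ft_force: [-0.8, -0.3, 0.3]
grip_width: 0.0556
grasp_force: 0.0
```

Emit:
{"fn": "carry_out", "kwargs": {
  "plan": [
    {"dx": 0,"dy": 0,"dz": 8,"twist": 0,"fingers": -0.3},
    {"dx": 0,"dy": 0,"dz": 15,"twist": 0,"fingers": -0.3},
    {"dx": 0,"dy": 0,"dz": 15,"twist": 0,"fingers": 0.3},
    {"dx": 0,"dy": 0,"dz": 15,"twist": 0,"fingers": 1},
    {"dx": 0,"dy": 0,"dz": 15,"twist": 0,"fingers": 1}
  ]
}}

```text
clock: 3.25
eef_pos: [0.4372, 0.3018, 0.046]
tool_rot: [0.068, 0.998, -0.0, -0.0]
ft_force: [-0.3, -0.2, -0.0]
grip_width: 0.0197
grasp_force: 0.0
```

Emit:
{"fn": "carry_out", "kwargs": {
  "plan": [
    {"dx": 0,"dy": 0,"dz": 0,"twist": 0,"fingers": 1},
    {"dx": 0,"dy": 0,"dz": 0,"twist": 0,"fingers": 1},
    {"dx": 0,"dy": 0,"dz": 0,"twist": 0,"fingers": 1},
    {"dx": 0,"dy": 0,"dz": 0,"twist": 0,"fingers": 1},
    {"dx": 0,"dy": 0,"dz": 0,"twist": 0,"fingers": 1}
  ]
}}

```text
clock: 3.67
eef_pos: [0.4375, 0.302, 0.0465]
tool_rot: [0.067, 0.998, 0.0, 0.0]
ft_force: [-0.1, 0.4, -1.0]
grip_width: 0.0095
grasp_force: 61.2
```

```bash
python3 -c "
from h import *
c=camera('wrist');im=c['image'];o=bot.get_obs()
for u in(306,311,325,339,344): print(u,[(v,im[v,u].tolist()) for v in range(268,312,3)])
for x in (.011,0,-.011):
  print(x,[(k,np.round(proj(c,o['eef_pos']+R.from_quat(o['tool_rot']).apply([x,.008,-k/1000]))[0],0).tolist()) for k in (0,10,15,20,25,30,35)])
"
```

```text
306 [(268, [22, 46, 96]), (271, [25, 49, 98]), (274, [17, 46, 95]), (277, [26, 49, 97]), (280, [31, 53, 100]), (283, [22, 42, 97]), (286, [31, 55, 104]), (289, [5, 41, 94]), (292, [56, 53, 52]), (295, [55, 59, 56]), (298, [55, 57, 57]), (301, [50, 52, 52]), (304, [52, 51, 53]), (307, [57, 56, 54]), (310, [58, 54, 56])]
311 [(268, [0, 8, 36]), (271, [13, 40, 88]), (274, [18, 43, 94]), (277, [20, 47, 95]), (280, [21, 42, 91]), (283, [22, 44, 92]), (286, [18, 43, 91]), (289, [11, 36, 88]), (292, [5, 27, 70]), (295, [0, 0, 0]), (298, [10, 10, 0]), (301, [1, 0, 0]), (304, [9, 8, 4]), (307, [3, 3, 0]), (310, [10, 17, 4])]
325 [(268, [22, 46, 88]), (271, [29, 60, 125]), (274, [41, 73, 140]), (277, [39, 73, 139]), (280, [35, 69, 137]), (283, [27, 71, 136]), (286, [33, 73, 136]), (289, [42, 74, 139]), (292, [31, 73, 139]), (295, [20, 46, 95]), (298, [16, 48, 96]), (301, [26, 51, 97]), (304, [22, 50, 100]), (307, [10, 41, 93]), (310, [2, 40, 94])]
339 [(268, [47, 79, 144]), (271, [33, 72, 138]), (274, [33, 73, 139]), (277, [32, 65, 129]), (280, [12, 48, 97]), (283, [14, 47, 95]), (286, [18, 45
[... 275 characters left out ...]
[0, 36, 90]), (283, [20, 47, 97]), (286, [21, 50, 96]), (289, [21, 45, 98]), (292, [59, 62, 58]), (295, [61, 60, 62]), (298, [59, 58, 55]), (301, [61, 63, 65]), (304, [62, 61, 61]), (307, [52, 50, 54]), (310, [53, 55, 55])]
0.011 [(0, [340.0, 263.0]), (10, [340.0, 271.0]), (15, [341.0, 275.0]), (20, [341.0, 279.0]), (25, [342.0, 283.0]), (30, [342.0, 288.0]), (35, [343.0, 293.0])]
0 [(0, [339.0, 281.0]), (10, [340.0, 289.0]), (15, [341.0, 294.0]), (20, [341.0, 298.0]), (25, [342.0, 303.0]), (30, [342.0, 309.0]), (35, [343.0, 314.0])]
-0.011 [(0, [339.0, 298.0]), (10, [340.0, 307.0]), (15, [340.0, 312.0]), (20, [341.0, 317.0]), (25, [341.0, 323.0]), (30, [342.0, 328.0]), (35, [342.0, 334.0])]
```

Gripped at 61 N. I'll lift it.

Emit:
{"fn": "carry_out", "kwargs": {
  "plan": [
    {"dx": 0,"dy": 0,"dz": -20,"twist": 0,"fingers": 1},
    {"dx": 0,"dy": 0,"dz": -50,"twist": 0,"fingers": 1},
    {"dx": 0,"dy": 0,"dz": -85,"twist": 0,"fingers": 1},
    {"dx": 0,"dy": 0,"dz": -120,"twist": 0,"fingers": 1},
    {"dx": 0,"dy": 0,"dz": -145,"twist": 0,"fingers": 1}
  ]
}}

```text
clock: 4.13
eef_pos: [0.4378, 0.3021, 0.1943]
tool_rot: [0.068, 0.998, 0.001, 0.001]
ft_force: [0.6, -0.2, -1.0]
grip_width: 0.0094
grasp_force: 61.1
```

```bash
python3 -c "
from h import *
delta([.590,-.118,.1895],62)
t=camera('top')
im=camera('side')['image'];cv2.imwrite('pics/s5.png',im[:,:,::-1])
"
```

```text
tcp [0.4378 0.3021 0.1943] ang 172.3 shift [-207.4 -395.8    4.6] twist -69.7 F [ 0.6 -0.2 -1. ] T [ 0.11 -0.06 -0.03] j [ 0.6   0.3   0.07  1.34 -0.    0.74] w 0.0094 t 4.13
```

Emit:
{"fn": "carry_out", "kwargs": {
  "plan": [
    {"dx": -15,"dy": -29,"dz": 0,"twist": -7,"fingers": 1},
    {"dx": -34,"dy": -65,"dz": 0,"twist": -14,"fingers": 1},
    {"dx": -52,"dy": -100,"dz": 0,"twist": -21,"fingers": 1},
    {"dx": -70,"dy": -134,"dz": 0,"twist": -28,"fingers": 1},
    {"dx": -88,"dy": -168,"dz": 0,"twist": -35,"fingers": 1}
  ]
}}

```text
clock: 4.65
eef_pos: [0.4987, 0.1296, 0.1901]
tool_rot: [-0.218, 0.976, -0.0, -0.001]
ft_force: [0.5, -0.2, -1.4]
grip_width: 0.0097
grasp_force: 61.1
```

```bash
python3 -c "
from h import *
delta([.590,-.118,.1895],62)"
```

```text
tcp [0.4987 0.1296 0.1901] ang -154.8 shift [  22.7 -263.     0.5] twist -36.8 F [ 0.5 -0.2 -1.4] T [ 0.02 -0.02 -0.03] j [ 0.25  0.28  0.02  1.32 -0.   -0.19] w 0.0097 t 4.65
```

Emit:
{"fn": "carry_out", "kwargs": {
  "plan": [
    {"dx": 3,"dy": -36,"dz": 0,"twist": -7,"fingers": 1},
    {"dx": 6,"dy": -72,"dz": 0,"twist": -14,"fingers": 1},
    {"dx": 10,"dy": -108,"dz": 0,"twist": -21,"fingers": 1},
    {"dx": 13,"dy": -144,"dz": 0,"twist": -28,"fingers": 1},
    {"dx": 16,"dy": -180,"dz": 0,"twist": -34,"fingers": 1}
  ]
}}

```text
clock: 5.07
eef_pos: [0.5595, -0.0397, 0.1899]
tool_rot: [-0.493, 0.87, 0.001, -0.001]
ft_force: [1.1, -0.3, -0.9]
grip_width: 0.0098
grasp_force: 61.1
```

```bash
python3 -c "
from h import *
camera('top');delta([.590,-.118,.1895],62)"
```

```text
tcp [ 0.5619 -0.0468  0.1896] ang -121.0 shift [ 46.6 -60.7   0.5] twist -3.0 F [ 4.1 -3.3 -1.5] T [-0.27 -0.34 -0.02] j [-0.08  0.37  0.16  1.36 -0.01 -1.11] w 0.0095 t 5.12
```

Emit:
{"fn": "carry_out", "kwargs": {
  "plan": [
    {"dx": 12,"dy": -15,"dz": 0,"twist": -1,"fingers": 1},
    {"dx": 24,"dy": -30,"dz": 0,"twist": -1,"fingers": 1},
    {"dx": 36,"dy": -45,"dz": 0,"twist": -1,"fingers": 1},
    {"dx": 44,"dy": -56,"dz": 0,"twist": -1,"fingers": 1},
    {"dx": 44,"dy": -56,"dz": 0,"twist": -1,"fingers": 1}
  ]
}}

```text
clock: 5.53
eef_pos: [0.5853, -0.1071, 0.1898]
tool_rot: [-0.496, 0.868, 0.0, -0.001]
ft_force: [-0.1, -0.1, -1.1]
grip_width: 0.0096
grasp_force: 61.0
```

```bash
python3 -c "
from h import *
t=camera('top');s=camera('side');w=camera('wrist');delta([.590,-.118,.1895],62)
import pickle;pickle.dump((t,s,w),open('p1.pkl','wb'))
f=lambda i,w,h:cv2.resize(i,(w,h),interpolation=cv2.INTER_CUBIC)
a=f(s['image'][100:220,280:440],400,300);b=f(t['image'][180:300,330:490],400,300)
x=np.vstack([np.hstack([a,b]),f(w['image'],400,300).repeat(1,0) if 0 else np.hstack([f(w['image'],400,300),f(w['image'][180:420,160:480],400,300)])])
cv2.imwrite('pics/c5.png',np.clip(x*1.3,0,255).astype(np.uint8)[:,:,::-1])"
```

```text
tcp [ 0.5845 -0.1041  0.1906] ang -120.3 shift [  9.2 -11.7   1.1] twist -2.3 F [-0.1  0.2 -0.9] T [ 0.06 -0.02 -0.  ] j [-0.18  0.44  0.25  1.39  0.   -1.22] w 0.0099 t 5.68
```

View pics/c5.png

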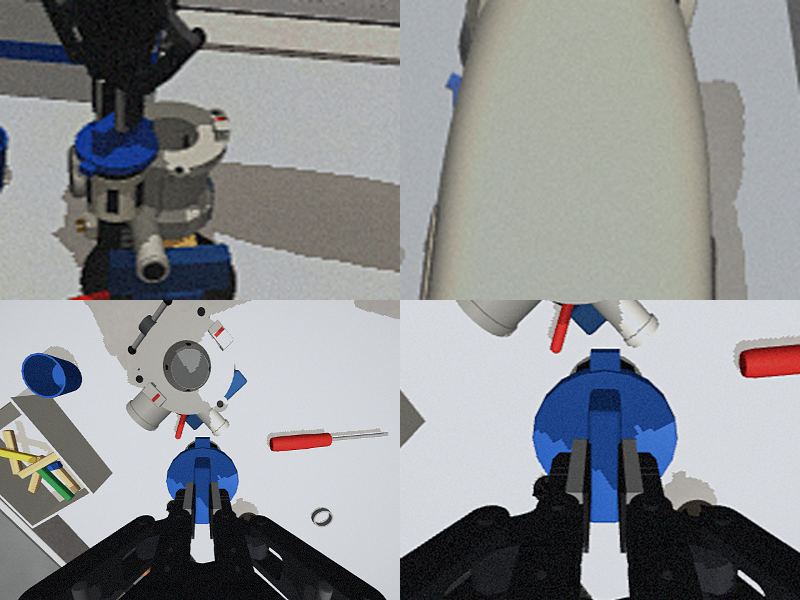

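The wrist view now shows the bore at about (301,107), straight ahead along tool +x, with the filter upright in the grip. I'll measure the bore and the lug in this one camera.

```bash
cat >> h.py <<'E'
def bore(c,guess=None,r=45):
    "ellipse fit of the dark bore mouth near the guess, pixel"
    if guess is None: guess=proj(c,[.5502,-.193,.15])[0]
    u,v=np.round(guess).astype(int); x0,y0=max(u-r,0),max(v-r,0)
    g=cv2.GaussianBlur(cv2.cvtColor(c["image"],cv2.COLOR_RGB2GRAY),(3,3),0)[y0:v+r,x0:u+r]
    t=(np.percentile(g,90)+np.median(g[v-y0-5:v-y0+5,u-x0-5:u-x0+5]))/2
    m=(g<t).astype(np.uint8); m=cv2.morphologyEx(m,cv2.MORPH_OPEN,np.ones((5,5)))
    n,l,s,ce=cv2.connectedComponentsWithStats(m); k=l[v-y0,u-x0]
    e=cv2.fitEllipse(cv2.convexHull(max(cv2.findContours((l==k).astype(np.uint8),0,1)[0],key=cv2.contourArea)))
    return np.array(e[0])+[x0,y0],e
E
python3 -c "
from h import *
import pickle
np.set_printoptions(precision=4,suppress=True)
t,s,w=pickle.load(open('p1.pkl','rb'))
b,e=bore(w,(301,107),40);print(b,e);print(onz(w,b,.15))
C=pickle.load(open('c0.pkl','rb'))
for n in('side','top'):
  b,e=bore(C[n],None,14);print(n,b,e,onz(C[n],b,.15));C[n]['b']=b
print(tri(C['side'],C['side']['b'],C['top'],C['top']['b']))
im=cv2.cvtColor(w['image'],cv2.COLOR_RGB2HSV)
for u in(318,324,330): print(u,[(v,im[v,u].tolist()) for v in range(212,236,2)])
R_=R.from_quat(bot.get_obs()['tool_rot'])
for p in([38,0,52],[38,0,58],[31,0,60],[-24,0,84],[24,0,84],[24,6,84],[24,-6,84]):
  q=np.array([.5845,-.1041,.1906])+R_.apply([p[0]/1e3,p[1]/1e3,.0465-p[2]/1e3]);print(p,proj(w,q))
m=((im[...,0]>170)|(im[...,0]<8))&(im[...,1]>120)&(im[...,2]>60)
n,l,st,ce=cv2.connectedComponentsWithStats(m.astype(np.uint8));print([(st[i,4],ce[i]) for i in range(1,n) if st[i,4]>8])
"
```

```text
[287.6878 106.1861] ((26.68777847290039, 39.186126708984375), (93.53627014160156, 99.63092803955078), 86.56269073486328)
[ 0.5544 -0.1972  0.15  ]
side [347.6927 153.2899] ((12.692687034606934, 14.289896011352539), (14.00261402130127, 22.229591369628906), 93.93103790283203) [ 0.5519 -0.1928  0.15  ]
top [405.3425 238.8887] ((14.342543601989746, 13.888655662536621), (20.765127182006836, 22.068159103393555), 117.62743377685547) [ 0.5494 -0.1931  0.15  ]
(array([ 0.5507, -0.1935,  0.1492]), np.float64(0.002395376531169244))
318 [(212, [107, 10, 171]), (214, [108, 8, 170]), (216, [107, 11, 170]), (218, [90, 3, 189]), (220, [109, 255, 53]), (222, [109, 190, 98]), (224, [110, 202, 106]), (226, [110, 193, 107]), (228, [110, 209, 105]), (230, [111, 178, 109]), (232, [110, 195, 106]), (234, [109, 191, 108])]
324 [(212, [100, 9, 169]), (214, [110, 9, 173]), (216, [110, 9, 170]), (218, [90, 1, 190]), (220, [110, 255, 50]), (222, [109, 201, 100]), (224, [110, 196, 108]), (226, [110, 196, 108]), (228, [109, 194, 108]), (230, [110, 179, 107]), (232, [109, 209, 106]), (234, [109, 183, 114])]
330 [(212, [110, 9, 172]), (214, [108, 7, 171]), (216, [110, 9, 171]), (218, [90, 3, 189]), (220, [114, 255, 48]), (222, [109, 210, 97]), (224, [110, 192, 110]), (226, [109, 204, 104]), (228, [110, 192, 105]), (230, [108, 217, 106]), (232, [108, 211, 105]), (234, [109, 212, 106])]
[38, 0, 52] [[323.6083 221.4825]]
[38, 0, 58] [[323.6297 224.7749]]
[31, 0, 60] [[323.6465 239.3513]]
[-24, 0, 84] [[323.8145 362.5487]]
[24, 0, 84] [[323.7605 272.1429]]
[24, 6, 84] [[337.4249 272.1261]]
[24, -6, 84] [[310.0961 272.1597]]
[(np.int32(102), array([350.3725,  50.6471])), (np.int32(82), array([248.8902, 155.6707])), (np.int32(344), array([288.875 , 201.6453])), (np.int32(2140), array([481.1407, 226.6645]))]
```

```bash
python3 -c "
from h import *
import pickle
np.set_printoptions(precision=4,suppress=True)
t,s,w=pickle.load(open('p1.pkl','rb'))
a=onz(w,(350.37,50.65),.162);b=onz(w,(248.89,155.67),.162);d=b-a;print(a,b,(a+b)/2,np.linalg.norm(d),np.degrees(np.arctan2(d[1],d[0])))
C=pickle.load(open('c0.pkl','rb'));P={}
for n,r in(('side',((350-50,130),(380,170))),('top',((380,190),(440,270)))):
  im=cv2.cvtColor(C[n]['image'],cv2.COLOR_RGB2HSV)
  m=((im[...,0]>172)|(im[...,0]<6))&(im[...,1]>70)
  k,l,st,ce=cv2.connectedComponentsWithStats(m.astype(np.uint8),connectivity=8)
  P[n]=[ce[i] for i in range(1,k) if r[0][0]<ce[i][0]<r[1][0] and r[0][1]<ce[i][1]<r[1][1] and st[i,4]>2]
  print(n,P[n],[st[i,4] for i in range(1,k)],[onz(C[n],p,.162) for p in P[n]])
c=w;g=cv2.GaussianBlur(cv2.cvtColor(w['image'],cv2.COLOR_RGB2GRAY),(3,3),0)
print('row',[(u,int(g[107,u])) for u in range(255,350,3)]);print('col',[(v,int(g[v,301])) for v in range(60,160,3)])
"
```

```text
[ 0.5104 -0.2025  0.162 ] [ 0.5876 -0.1848  0.162 ] [ 0.549  -0.1937  0.162 ] 0.07916265980191602 12.868876803190776
side [array([368., 147.]), array([328.5, 149. ])] [np.int32(1), np.int32(1), np.int32(1), np.int32(1), np.int32(1), np.int32(5), np.int32(1), np.int32(6), np.int32(1), np.int32(3), np.int32(1), np.int32(6), np.int32(1), np.int32(5), np.int32(1), np.int32(3), np.int32(1), np.int32(1), np.int32(1), np.int32(1), np.int32(1), np.int32(1), np.int32(2), np.int32(1), np.int32(1), np.int32(4), np.int32(1), np.int32(4), np.int32(1), np.int32(94), np.int32(1), np.int32(1), np.int32(1), np.int32(1), np.int32(2), np.int32(2), np.int32(1), np.int32(2), np.int32(1), np.int32(1), np.int32(1), np.int32(7), np.int32(1), np.int32(2), np.int32(3), np.int32(3), np.int32(1), np.int32(1), np.int32(6), np.int32(1), np.int32(1), np.int32(1), np.int32(2), np.int32(1), np.int32(1), np.int32(1), np.int32(1), np.int32(1), np.int32(1), np.int32(1), np.int32(1), np.int32(1), np.int32(1), np.int32(672), np.int32(1), np.int32(2), np.int32(1), np.int32(1), np.int32(1), np.int32(1), np.int32(1), np.int
[... 3428 characters left out ...]
, (267, 8), (270, 56), (273, 70), (276, 74), (279, 73), (282, 72), (285, 74), (288, 74), (291, 73), (294, 73), (297, 76), (300, 108), (303, 106), (306, 107), (309, 107), (312, 108), (315, 85), (318, 73), (321, 73), (324, 75), (327, 74), (330, 74), (333, 86), (336, 43), (339, 166), (342, 166), (345, 165), (348, 166)]
col [(60, 134), (63, 131), (66, 54), (69, 16), (72, 20), (75, 74), (78, 107), (81, 106), (84, 105), (87, 105), (90, 106), (93, 107), (96, 107), (99, 106), (102, 107), (105, 107), (108, 109), (111, 94), (114, 75), (117, 73), (120, 72), (123, 73), (126, 73), (129, 74), (132, 74), (135, 75), (138, 74), (141, 87), (144, 11), (147, 113), (150, 133), (153, 133), (156, 133), (159, 133)]
```

All three cameras agree on the bore: about (0.5495, -0.1936), with the marks at 12.9°. I'll line up outside the flange, then tilt the filter by pushing its foot against the flange edge.

```bash
python3 -c "
from h import *
delta([.5852,-.1276,.1885],61.6)"
```

```text
tcp [ 0.5845 -0.1041  0.1906] ang -120.3 shift [ 19.9 -12.4   2.1] twist -1.9 F [-0.1  0.2 -0.9] T [ 0.06 -0.02 -0.  ] j [-0.18  0.44  0.25  1.39  0.   -1.22] w 0.0099 t 5.68
```

Emit:
{"fn": "carry_out", "kwargs": {
  "plan": [
    {"dx": 0,"dy": -6,"dz": 1,"twist": -1,"fingers": 1},
    {"dx": 8,"dy": -12.5,"dz": 2,"twist": -2,"fingers": 1},
    {"dx": 15,"dy": -12.5,"dz": 2,"twist": -2,"fingers": 1},
    {"dx": 20,"dy": -12.5,"dz": 2,"twist": -2,"fingers": 1},
    {"dx": 20,"dy": -12.5,"dz": 2,"twist": -2,"fingers": 1}
  ]
}}

```text
clock: 6.1
eef_pos: [0.5851, -0.1288, 0.1894]
tool_rot: [-0.513, 0.859, 0.0, -0.0]
ft_force: [0.2, 0.4, -0.9]
grip_width: 0.0099
grasp_force: 61.0
```

Emit:
{"fn": "carry_out", "kwargs": {
  "plan": [
    {"dx": 2,"dy": 0,"dz": 0,"twist": 0,"fingers": 1},
    {"dx": 4,"dy": 0,"dz": 0,"twist": 0,"fingers": 1},
    {"dx": 6,"dy": 0,"dz": 0,"twist": 0,"fingers": 1},
    {"dx": 8,"dy": 0,"dz": 0,"twist": 0,"fingers": 1},
    {"dx": 9,"dy": 0,"dz": 0,"twist": 0,"fingers": 1}
  ]
}}

```text
clock: 6.52
eef_pos: [0.5819, -0.1356, 0.1897]
tool_rot: [-0.513, 0.858, 0.0, 0.001]
ft_force: [1.3, 3.1, -0.1]
grip_width: 0.0098
grasp_force: 61.2
```

```bash
python3 -c "
from h import *
delta([.5495,-.1936,.1885],61.6)"
```

```text
tcp [ 0.5819 -0.1356  0.1897] ang -118.3 shift [66.4  1.1  1. ] twist 0.1 F [ 1.3  3.1 -0.1] T [ 0.81 -0.35 -0.07] j [-0.23  0.44  0.26  1.39  0.   -1.31] w 0.0098 t 6.52
```

Contact at 66 mm, as expected. I'll push on gently.

Emit:
{"fn": "carry_out", "kwargs": {
  "plan": [
    {"dx": 0.5,"dy": 0,"dz": 0,"twist": 0,"fingers": 1},
    {"dx": 1,"dy": 0,"dz": 0,"twist": 0,"fingers": 1},
    {"dx": 1.5,"dy": 0,"dz": 0,"twist": 0,"fingers": 1},
    {"dx": 2,"dy": 0,"dz": 0,"twist": 0,"fingers": 1},
    {"dx": 2.5,"dy": 0,"dz": 0,"twist": 0,"fingers": 1}
  ]
}}

```text
clock: 6.93
eef_pos: [0.5814, -0.1372, 0.19]
tool_rot: [-0.513, 0.858, 0.0, 0.002]
ft_force: [1.9, 4.8, 1.9]
grip_width: 0.0097
grasp_force: 61.4
```

```bash
python3 -c "
from h import *
delta([.5495,-.1936,.1885],61.6)"
```

```text
tcp [ 0.5814 -0.1372  0.19  ] ang -118.2 shift [64.8  1.4  1.3] twist 0.2 F [1.9 4.8 1.9] T [ 1.61 -0.7  -0.06] j [-0.23  0.44  0.26  1.39  0.   -1.31] w 0.0097 t 6.93
```

Emit:
{"fn": "carry_out", "kwargs": {
  "plan": [
    {"dx": 1,"dy": 0,"dz": 0,"twist": 0,"fingers": 1},
    {"dx": 2,"dy": 0,"dz": 0,"twist": 0,"fingers": 1},
    {"dx": 3,"dy": 0,"dz": 0,"twist": 0,"fingers": 1},
    {"dx": 4,"dy": 0,"dz": 0,"twist": 0,"fingers": 1},
    {"dx": 4,"dy": 0,"dz": 0,"twist": 0,"fingers": 1}
  ]
}}

```text
clock: 7.35
eef_pos: [0.5799, -0.1406, 0.1904]
tool_rot: [-0.513, 0.858, 0.0, 0.002]
ft_force: [2.9, 5.9, 2.8]
grip_width: 0.0097
grasp_force: 61.4
```

Emit:
{"fn": "carry_out", "kwargs": {
  "plan": [
    {"dx": 1,"dy": 0,"dz": 0,"twist": 0,"fingers": 1},
    {"dx": 2,"dy": 0,"dz": 0,"twist": 0,"fingers": 1},
    {"dx": 3,"dy": 0,"dz": 0,"twist": 0,"fingers": 1},
    {"dx": 3,"dy": 0,"dz": 0,"twist": 0,"fingers": 1},
    {"dx": 3,"dy": 0,"dz": 0,"twist": 0,"fingers": 1}
  ]
}}

```text
clock: 7.77
eef_pos: [0.5787, -0.1432, 0.1906]
tool_rot: [-0.513, 0.858, -0.0, 0.002]
ft_force: [3.7, 6.2, 3.1]
grip_width: 0.0096
grasp_force: 61.5
```

```bash
python3 -c "
from h import *
delta([.5495,-.1936,.1885],61.6)"
```

```text
tcp [ 0.5787 -0.1432  0.1906] ang -118.2 shift [58.2  1.9  1.9] twist 0.2 F [3.7 6.2 3.1] T [ 1.62 -0.76  0.03] j [-0.24  0.44  0.25  1.39  0.   -1.32] w 0.0096 t 7.77
```

It slips at about 7 N. Another 6 mm should bring it to about 10.5°.

Emit:
{"fn": "carry_out", "kwargs": {
  "plan": [
    {"dx": 1.5,"dy": 0,"dz": 0,"twist": 0,"fingers": 1},
    {"dx": 3,"dy": 0,"dz": 0,"twist": 0,"fingers": 1},
    {"dx": 4.5,"dy": 0,"dz": 0,"twist": 0,"fingers": 1},
    {"dx": 6,"dy": 0,"dz": 0,"twist": 0,"fingers": 1},
    {"dx": 6,"dy": 0,"dz": 0,"twist": 0,"fingers": 1}
  ]
}}

```text
clock: 8.18
eef_pos: [0.5756, -0.149, 0.1907]
tool_rot: [-0.513, 0.858, -0.0, 0.002]
ft_force: [2.7, 5.5, 4.1]
grip_width: 0.0101
grasp_force: 61.2
```

Emit:
{"fn": "carry_out", "kwargs": {
  "plan": [
    {"dx": -4,"dy": 0,"dz": 0,"twist": 0,"fingers": 1},
    {"dx": -8,"dy": 0,"dz": 0,"twist": 0,"fingers": 1},
    {"dx": -12,"dy": 0,"dz": -10,"twist": 0,"fingers": 1},
    {"dx": -12,"dy": 0,"dz": -25,"twist": 0,"fingers": 1},
    {"dx": -12,"dy": 0,"dz": -35,"twist": 0,"fingers": 1}
  ]
}}

```text
clock: 8.6
eef_pos: [0.5792, -0.1399, 0.2242]
tool_rot: [-0.513, 0.859, -0.0, -0.002]
ft_force: [0.7, -0.2, -0.0]
grip_width: 0.0098
grasp_force: 60.7
```

```bash
python3 -c "
from h import *
c=camera('wrist');s=camera('side');delta([.5495,-.1936,.2115],61.6)
im=cv2.cvtColor(c['image'],cv2.COLOR_RGB2HSV)
for u in(318,324,330): print(u,[(v,im[v,u].tolist()[1:]) for v in range(206,250,2)])
import pickle;pickle.dump((c,s),open('p2.pkl','wb'))
f=lambda i:cv2.resize(i,(400,400),interpolation=cv2.INTER_CUBIC)
cv2.imwrite('pics/c6.png',np.clip(1.3*np.hstack([f(c['image'][180:400,210:430]),f(s['image'][90:190,270:370])]),0,255).astype(np.uint8)[:,:,::-1])
"
```

```text
tcp [ 0.5806 -0.1402  0.2259] ang -118.3 shift [61.8  2.1 14.5] twist 0.1 F [ 0.4  0.6 -0.5] T [-0.02 -0.02  0.01] j [-0.24  0.43  0.34  1.48 -0.   -1.31] w 0.0097 t 8.7
318 [(206, [16, 131]), (208, [13, 133]), (210, [15, 133]), (212, [15, 136]), (214, [14, 132]), (216, [10, 132]), (218, [28, 138]), (220, [180, 122]), (222, [171, 128]), (224, [197, 97]), (226, [3, 156]), (228, [7, 179]), (230, [115, 51]), (232, [168, 123]), (234, [188, 114]), (236, [187, 117]), (238, [218, 110]), (240, [199, 113]), (242, [183, 114]), (244, [199, 114]), (246, [200, 51]), (248, [213, 109])]
324 [(206, [10, 131]), (208, [11, 134]), (210, [11, 134]), (212, [15, 133]), (214, [8, 132]), (216, [17, 136]), (218, [13, 134]), (220, [161, 125]), (222, [171, 122]), (224, [175, 124]), (226, [169, 127]), (228, [166, 132]), (230, [244, 45]), (232, [193, 120]), (234, [180, 116]), (236, [183, 117]), (238, [181, 114]), (240, [183, 114]), (242, [182, 116]), (244, [192, 117]), (246, [248, 77]), (248, [202, 116])]
330 [(206, [11, 134]), (208, [12, 131]), (210, [8, 128]), (212, [10, 131]), (214, [14, 130]), (216, [14, 129]), (218, [26, 140]), (220, [174, 126]), (222, [177, 121]), (224, [175, 124]), (226, [167, 119]), (228, [91, 101]), (230, [130, 49]), (232, [185, 124]), (234, [180, 116]), (236, [186, 118]), (238, [188, 114]), (240, [236, 107]), (242, [185, 116]), (244, [181, 114]), (246, [150, 63]), (248, [202, 111])]
```

View pics/c6.png

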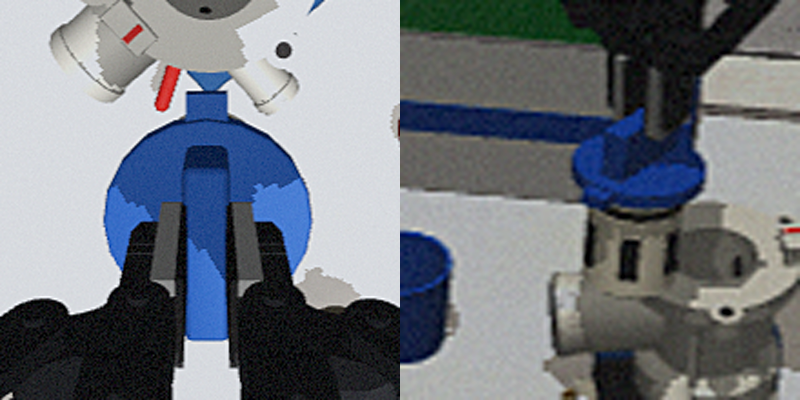

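The picture shows the filter tilted, with the lug on the bore side (wrist row ~230) lower than before. I'll quantify the tilt.

```bash
python3 -c "
from h import *
import pickle
c,s=pickle.load(open('p2.pkl','rb'));t0,s0,w0=pickle.load(open('p1.pkl','rb'))
im=cv2.cvtColor(c['image'],cv2.COLOR_RGB2HSV);i0=cv2.cvtColor(w0['image'],cv2.COLOR_RGB2HSV)
for n,i in(('before',i0),('now',im)):
  print(n,[(v,int(i[v,324,2])) for v in range(236,276)], [(v,int(i[v,324,2])) for v in range(355,378)])
o=bot.get_obs();r=R.from_quat(o['tool_rot'])
for th in(0,8,9,10,11,12):
  q=[]
  for p in([38,0,52],[38,0,58],[31,0,60],[24,0,60],[24,0,84],[-24,0,84]):
    a=np.radians(th);x=p[0]+.8;z=p[2]-77;x,z=x*np.cos(a)+z*np.sin(a),-x*np.sin(a)+z*np.cos(a)
    q.append(proj(c,o['eef_pos']+r.apply([x/1e3,0,.0465-(z+77)/1e3]))[0,1])
  print(th,np.round(q,1))
"
```

```text
before [(236, 58), (237, 108), (238, 115), (239, 107), (240, 108), (241, 111), (242, 111), (243, 105), (244, 104), (245, 103), (246, 104), (247, 109), (248, 107), (249, 110), (250, 114), (251, 71), (252, 56), (253, 56), (254, 62), (255, 59), (256, 59), (257, 54), (258, 62), (259, 57), (260, 59), (261, 61), (262, 59), (263, 65), (264, 59), (265, 63), (266, 55), (267, 59), (268, 72), (269, 91), (270, 95), (271, 98), (272, 103), (273, 106), (274, 107), (275, 105)] [(355, 147), (356, 148), (357, 129), (358, 157), (359, 173), (360, 170), (361, 169), (362, 170), (363, 170), (364, 169), (365, 172), (366, 170), (367, 169), (368, 169), (369, 169), (370, 172), (371, 170), (372, 169), (373, 171), (374, 171), (375, 171), (376, 170), (377, 169)]
now [(236, 117), (237, 115), (238, 114), (239, 112), (240, 114), (241, 115), (242, 116), (243, 113), (244, 117), (245, 62), (246, 77), (247, 114), (248, 116), (249, 113), (250, 116), (251, 113), (252, 114), (253, 112), (254, 114), (255, 114), (256, 115), (257, 118), (258, 117), (259, 123), (260, 51), (261, 48), (262, 56), (263, 53), (264, 54), (265, 57), (266, 62), (267, 51), (268, 54), (269, 56), (270, 52), (271, 50), (272, 75), (273, 96), (274, 99), (275, 104)] [(355, 158), (356, 153), (357, 157), (358, 153), (359, 158), (360, 156), (361, 154), (362, 156), (363, 154), (364, 157), (365, 158), (366, 136), (367, 149), (368, 179), (369, 175), (370, 174), (371, 172), (372, 168), (373, 173), (374, 172), (375, 173), (376, 171), (377, 172)]
0 [220.7 223.9 238.7 251.9 271.6 363.1]
8 [225.1 226.8 240.9 254.3 266.8 365.5]
9 [225.7 227.2 241.3 254.7 266.3 365.7]
10 [226.4 227.7 241.7 255.1 265.8 365.9]
11 [227.  228.2 242.1 255.5 265.3 366.1]
12 [227.7 228.7 242.5 255.9 264.9 366.3]
```

The image edges fit only about 6° of tilt plus roughly 4 mm of slip along the bar, which is too little. I'll go back down and push another 10 mm or so.

Emit:
{"fn": "carry_out", "kwargs": {
  "plan": [
    {"dx": 0,"dy": 0,"dz": 18,"twist": 0,"fingers": 1},
    {"dx": 0,"dy": 0,"dz": 36,"twist": 0,"fingers": 1},
    {"dx": 4,"dy": 0,"dz": 36,"twist": 0,"fingers": 1},
    {"dx": 8,"dy": 0,"dz": 36,"twist": 0,"fingers": 1},
    {"dx": 10,"dy": 0,"dz": 36,"twist": 0,"fingers": 1}
  ]
}}

```text
clock: 9.12
eef_pos: [0.5753, -0.1477, 0.1884]
tool_rot: [-0.513, 0.858, 0.001, 0.001]
ft_force: [2.9, 3.9, -2.9]
grip_width: 0.0102
grasp_force: 60.4
```

Emit:
{"fn": "carry_out", "kwargs": {
  "plan": [
    {"dx": 1.5,"dy": 0,"dz": 0,"twist": 0,"fingers": 1},
    {"dx": 3,"dy": 0,"dz": 0,"twist": 0,"fingers": 1},
    {"dx": 4.5,"dy": 0,"dz": 0,"twist": 0,"fingers": 1},
    {"dx": 6,"dy": 0,"dz": 0,"twist": 0,"fingers": 1},
    {"dx": 7.5,"dy": 0,"dz": 0,"twist": 0,"fingers": 1}
  ]
}}

```text
clock: 9.53
eef_pos: [0.5729, -0.1536, 0.1897]
tool_rot: [-0.513, 0.858, 0.0, 0.002]
ft_force: [2.1, 5.7, -2.6]
grip_width: 0.0096
grasp_force: 59.9
```

Emit:
{"fn": "carry_out", "kwargs": {
  "plan": [
    {"dx": 1.5,"dy": 0,"dz": 0,"twist": 0,"fingers": 1},
    {"dx": 3,"dy": 0,"dz": 0,"twist": 0,"fingers": 1},
    {"dx": 4.5,"dy": 0,"dz": 0,"twist": 0,"fingers": 1},
    {"dx": 5,"dy": 0,"dz": 0,"twist": 0,"fingers": 1},
    {"dx": 5,"dy": 0,"dz": 0,"twist": 0,"fingers": 1}
  ]
}}

```text
clock: 9.95
eef_pos: [0.5706, -0.1582, 0.1897]
tool_rot: [-0.513, 0.858, -0.0, 0.002]
ft_force: [2.5, 4.6, -2.1]
grip_width: 0.0099
grasp_force: 59.1
```

```bash
cat >> h.py <<'E'
def edges(c,u=324):
    "rows in the wrist view where brightness steps along column u"
    v=cv2.GaussianBlur(c["image"],(3,3),0).max(2)[:,u].astype(int); d=np.abs(v[2:]-v[:-2])
    return [(i+1,int(v[i+2]-v[i])) for i in range(205,385) if d[i]>22 and d[i]>=d[i-1:i+2].max()]
E
python3 -c "
from h import *
import pickle
delta([.5495,-.1936,.1885],61.6)
c=camera('wrist');print(edges(c));print(edges(pickle.load(open('p2.pkl','rb'))[0]));print(edges(pickle.load(open('p1.pkl','rb'))[2]))"
```

```text
tcp [ 0.5706 -0.1582  0.1897] ang -118.3 shift [41.2  1.8  1.1] twist 0.1 F [ 2.5  4.6 -2.1] T [ 1.37 -0.68 -0.07] j [-0.27  0.43  0.24  1.38  0.   -1.35] w 0.0099 t 9.95
[(218, -54), (224, 53), (230, 50), (240, -35), (254, -34), (256, 33), (268, -56), (275, 33)]
[(229, -60), (232, 45), (244, -33), (247, 31), (260, -51), (272, 33), (367, 24)]
[(219, -100), (222, 44), (235, -27), (237, 32), (251, -42), (268, 25), (322, 24), (358, 27)]
```

Emit:
{"fn": "carry_out", "kwargs": {
  "plan": [
    {"dx": -4,"dy": 0,"dz": 0,"twist": 0,"fingers": 1},
    {"dx": -8,"dy": 0,"dz": -2,"twist": 0,"fingers": 1},
    {"dx": -12,"dy": 0,"dz": -15,"twist": 0,"fingers": 1},
    {"dx": -12,"dy": 0,"dz": -35,"twist": 0,"fingers": 1},
    {"dx": -12,"dy": 0,"dz": -35,"twist": 0,"fingers": 1}
  ]
}}

```text
clock: 10.42
eef_pos: [0.5767, -0.1498, 0.2277]
tool_rot: [-0.513, 0.859, -0.003, 0.002]
ft_force: [0.3, -0.4, -0.9]
grip_width: 0.0095
grasp_force: 59.2
```

```bash
cat >> h.py <<'E'
from scipy.optimize import least_squares
PT=np.array([[31,0,60],[24,0,60],[24,0,84],[-24,0,84]])
def rows(c,o,th,s,v,pts=PT):
    a=th; p=np.array(pts,float); x=p[:,0]; z=p[:,2]-77
    X=x*np.cos(a)+z*np.sin(a)+s; Z=-x*np.sin(a)+z*np.cos(a)+77+v
    q=np.c_[X,0*X,46.5-Z]/1e3
    return proj(c,o["eef_pos"]+R.from_quat(o["tool_rot"]).apply(q))[:,1]
E
python3 -c "
from h import *
import pickle
c=camera('wrist');o=bot.get_obs();s=camera('side');t=camera('top');pickle.dump((c,s,t,o),open('p3.pkl','wb'));delta([.5495,-.1936,.2],61.6);print(edges(c));
w0=pickle.load(open('p1.pkl','rb'))[2];o0=dict(eef_pos=np.array([.5845,-.1041,.1906]),tool_rot=R.from_euler('z',0).as_quat())
o0['tool_rot']=(R.from_euler('z',-2.0,degrees=True)*R.from_quat(o['tool_rot'])).as_quat()
print('eye check',R.from_quat(o['tool_rot']).inv().apply(c['eye']-o['eef_pos']))
print('untilted model',rows(w0,o0,0,0,0),'seen 237 251 268 358')
f=least_squares(lambda q:rows(w0,o0,0,*q)-[237,251.2,268,358],[0,0]);print(f.x,f.fun)
"
```

```text
tcp [ 0.5748 -0.1491  0.2231] ang -118.3 shift [51.1  1.1 23.2] twist 0.1 F [-0.7 -0.6 -1.3] T [-0.01 -0.01  0.  ] j [-0.25  0.43  0.32  1.47 -0.   -1.33] w 0.0099 t 10.57
[(236, 45), (238, -64), (252, -36), (255, 31), (267, -58), (276, 32)]
eye check [ 8.48881400e-02 -2.97771834e-05 -1.74392828e-01]
untilted model [239.36661035 252.43558373 272.17609553 362.55727482] seen 237 251 268 358
[-0.0480393  -3.54746158] [ 0.19912989 -1.15728139  0.9822364  -0.16736226]
```

```bash
python3 -c "
from h import *
import pickle
c,s,t,o=pickle.load(open('p3.pkl','rb'))
v=cv2.GaussianBlur(c['image'],(3,3),0).max(2)[:,324];print([(i,int(v[i])) for i in range(364,392,2)])
P=[[31,0,60],[24,0,60],[24,0,84],[38,0,58]]
for use in ([0,1,2],[0,1,2,3]):
  y=np.array([254.5,267,276,240])[use];p=np.array(P)[use]
  f=least_squares(lambda q:rows(c,o,q[0],q[1],-3.5,p)-y,[.15,-5]);print(np.degrees(f.x[0]),f.x[1],f.fun)
  f=least_squares(lambda q:rows(c,o,*q,p)-y,[.15,-5,-3]);print(np.degrees(f.x[0]),f.x[1:],f.fun)
# side view: barrel foot rim
x=s['image'][80:200,270:370];x=cv2.resize(x,(500,600),interpolation=cv2.INTER_CUBIC)
cv2.imwrite('pics/c7.png',np.clip(1.4*x,0,255).astype(np.uint8)[:,:,::-1])
"
```

```text
[(364, 157), (366, 157), (368, 158), (370, 157), (372, 153), (374, 147), (376, 161), (378, 172), (380, 172), (382, 171), (384, 172), (386, 171), (388, 171), (390, 172)]
13.420614582170527 -8.65797679833777 [-0.06929424  0.0699362   0.00047118]
13.20154627340393 [-9.4888488  -5.37726984] [ 5.45412604e-11  8.03197509e-11 -1.37106326e-10]
12.766482549464206 -8.542595682165937 [-0.52377786 -0.38133357  0.0655872   0.81962223]
14.145162193449188 [-5.06278988  4.53346136] [-0.53580513  0.23421109  0.02525585  0.27543503]
```

View pics/c7.png

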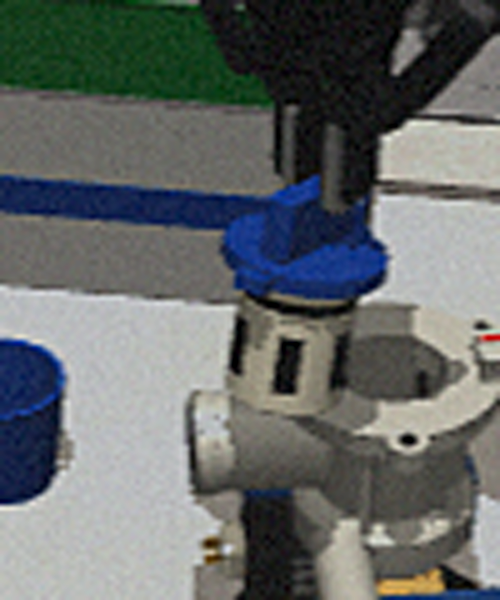

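The filter is tilted about 13°, with its axis about 9 mm back along the bar. That puts the foot centre about 27 mm behind the TCP along tool x. That is enough for step 1, so I'll go over the bore.

Emit:
{"fn": "carry_out", "kwargs": {
  "plan": [
    {"dx": 15,"dy": 1,"dz": 0,"twist": 0,"fingers": 1},
    {"dx": 35,"dy": 1,"dz": 0,"twist": 0,"fingers": 1},
    {"dx": 55,"dy": 1,"dz": 0,"twist": 0,"fingers": 1},
    {"dx": 68,"dy": 1,"dz": 0,"twist": 0,"fingers": 1},
    {"dx": 73,"dy": 1,"dz": 0,"twist": 0,"fingers": 1}
  ]
}}

```text
clock: 10.98
eef_pos: [0.5375, -0.2145, 0.2224]
tool_rot: [-0.512, 0.859, 0.0, -0.001]
ft_force: [0.5, 0.4, -1.2]
grip_width: 0.0097
grasp_force: 59.2
```

Emit:
{"fn": "carry_out", "kwargs": {
  "plan": [
    {"dx": 0,"dy": 0,"dz": 0,"twist": 0,"fingers": 1},
    {"dx": 0,"dy": 0,"dz": 5,"twist": 0,"fingers": 1},
    {"dx": 0,"dy": 0,"dz": 10,"twist": 0,"fingers": 1},
    {"dx": 0,"dy": 0,"dz": 13,"twist": 0,"fingers": 1},
    {"dx": 0,"dy": 0,"dz": 13,"twist": 0,"fingers": 1}
  ]
}}

```text
clock: 11.4
eef_pos: [0.5391, -0.2114, 0.2088]
tool_rot: [-0.513, 0.858, 0.001, -0.001]
ft_force: [-0.1, 0.1, -0.8]
grip_width: 0.0099
grasp_force: 59.1
```

```bash
cat >> h.py <<'E'
def marks(c):
    "bore centre and angle from the two claw marks in the wrist view"
    im=cv2.cvtColor(c["image"],cv2.COLOR_RGB2HSV); m=((im[...,0]>170)|(im[...,0]<8))&(im[...,1]>110)&(im[...,2]>50)
    n,l,st,ce=cv2.connectedComponentsWithStats(m.astype(np.uint8)); P=[]
    for i in range(1,n):
        q=onz(c,ce[i],.162); r=np.linalg.norm(q[:2]-[.5495,-.1936])
        if st[i,4]>25 and 30<r*1e3<50: P.append(q); print("mark",st[i,4],ce[i],q)
    return P
E
python3 -c "
from h import *
delta([.5381,-.2147,.1955],61.6);c=camera('wrist');print(marks(c),edges(c))"
```

```text
tcp [ 0.5391 -0.2114  0.2088] ang -118.2 shift [ 3.4 -0.7 13.3] twist 0.2 F [-0.1  0.1 -0.8] T [-0.03 -0.04 -0.02] j [-0.37  0.4   0.25  1.42  0.   -1.45] w 0.0099 t 11.4
mark 47 [365.12765957 245.55319149] [ 0.51069128 -0.20208877  0.162     ]
[array([ 0.51069128, -0.20208877,  0.162     ])] [(211, -43), (214, 52), (238, -55), (240, 40), (252, -35), (255, 29), (267, -57), (276, 29), (321, -32)]
```

Emit:
{"fn": "carry_out", "kwargs": {
  "plan": [
    {"dx": 3,"dy": -0.7,"dz": 2,"twist": 0,"fingers": 1},
    {"dx": 3,"dy": -0.7,"dz": 5,"twist": 0,"fingers": 1},
    {"dx": 3,"dy": -0.7,"dz": 7,"twist": 0,"fingers": 1},
    {"dx": 3,"dy": -0.7,"dz": 8,"twist": 0,"fingers": 1},
    {"dx": 3,"dy": -0.7,"dz": 9,"twist": 0,"fingers": 1}
  ]
}}

```text
clock: 11.87
eef_pos: [0.5386, -0.2154, 0.2011]
tool_rot: [-0.513, 0.858, 0.0, -0.0]
ft_force: [0.2, -0.4, -1.5]
grip_width: 0.01
grasp_force: 59.2
```

Emit:
{"fn": "carry_out", "kwargs": {
  "plan": [
    {"dx": 0,"dy": 0,"dz": 0.5,"twist": 0,"fingers": 1},
    {"dx": 0,"dy": 0,"dz": 1,"twist": 0,"fingers": 1},
    {"dx": 0,"dy": 0,"dz": 1.5,"twist": 0,"fingers": 1},
    {"dx": 0,"dy": 0,"dz": 2,"twist": 0,"fingers": 1},
    {"dx": 0,"dy": 0,"dz": 2,"twist": 0,"fingers": 1}
  ]
}}

```text
clock: 12.28
eef_pos: [0.5386, -0.2154, 0.1993]
tool_rot: [-0.513, 0.858, 0.0, -0.0]
ft_force: [-0.5, -0.1, -0.8]
grip_width: 0.0096
grasp_force: 59.2
```

```bash
python3 -c "
from h import *
delta([.5381,-.2147,.1955],61.6);c=camera('wrist');print(edges(c));print(bot.get_obs()['ft_force'])"
```

```text
tcp [ 0.5386 -0.2154  0.1993] ang -118.3 shift [-0.4  0.7  3.8] twist 0.1 F [-0.5 -0.1 -0.8] T [-0.05  0.07 -0.07] j [-0.38  0.4   0.23  1.4  -0.   -1.46] w 0.0096 t 12.28
[(223, 50), (238, -56), (240, 40), (252, -35), (255, 30), (267, -57), (276, 30)]
[ 0.1551299   0.6819421  -1.26543154]
```

Emit:
{"fn": "carry_out", "kwargs": {
  "plan": [
    {"dx": 0,"dy": 0,"dz": 0.5,"twist": 0,"fingers": 1},
    {"dx": 0,"dy": 0,"dz": 1,"twist": 0,"fingers": 1},
    {"dx": 0,"dy": 0,"dz": 1.5,"twist": 0,"fingers": 1},
    {"dx": 0,"dy": 0,"dz": 2,"twist": 0,"fingers": 1},
    {"dx": 0,"dy": 0,"dz": 2,"twist": 0,"fingers": 1}
  ]
}}

```text
clock: 12.75
eef_pos: [0.5385, -0.2154, 0.1972]
tool_rot: [-0.513, 0.858, 0.0, -0.0]
ft_force: [0.2, 0.1, -0.8]
grip_width: 0.0094
grasp_force: 59.2
```

```bash
python3 -c "
from h import *
delta([.5381,-.2147,.1955],61.6)"
```

```text
tcp [ 0.5385 -0.2154  0.1972] ang -118.3 shift [-0.4  0.7  1.7] twist 0.1 F [ 0.2  0.1 -0.8] T [ 0.02 -0.01  0.02] j [-0.38  0.4   0.22  1.39  0.   -1.46] w 0.0094 t 12.75
```

Emit:
{"fn": "carry_out", "kwargs": {
  "plan": [
    {"dx": 0,"dy": 0,"dz": 0.5,"twist": 0,"fingers": 1},
    {"dx": 0,"dy": 0,"dz": 1,"twist": 0,"fingers": 1},
    {"dx": 0,"dy": 0,"dz": 1.5,"twist": 0,"fingers": 1},
    {"dx": 0,"dy": 0,"dz": 2,"twist": 0,"fingers": 1},
    {"dx": 0,"dy": 0,"dz": 2,"twist": 0,"fingers": 1}
  ]
}}

```text
clock: 13.17
eef_pos: [0.5386, -0.2153, 0.1952]
tool_rot: [-0.513, 0.858, 0.0, 0.0]
ft_force: [0.1, 0.2, -1.0]
grip_width: 0.0097
grasp_force: 59.2
```

```bash
python3 -c "
from h import *
delta([.5381,-.2147,.1955],61.6)"
```

```text
tcp [ 0.5386 -0.2153  0.1952] ang -118.3 shift [-0.3  0.7 -0.3] twist 0.1 F [ 0.1  0.2 -1. ] T [ 0.09 -0.02 -0.02] j [-0.38  0.4   0.22  1.39  0.   -1.46] w 0.0097 t 13.17
```

Emit:
{"fn": "carry_out", "kwargs": {
  "plan": [
    {"dx": 0,"dy": 0,"dz": 0.5,"twist": 0,"fingers": 1},
    {"dx": 0,"dy": 0,"dz": 1,"twist": 0,"fingers": 1},
    {"dx": 0,"dy": 0,"dz": 1.5,"twist": 0,"fingers": 1},
    {"dx": 0,"dy": 0,"dz": 1.5,"twist": 0,"fingers": 1},
    {"dx": 0,"dy": 0,"dz": 1.5,"twist": 0,"fingers": 1}
  ]
}}

```text
clock: 13.58
eef_pos: [0.5386, -0.2153, 0.1938]
tool_rot: [-0.513, 0.858, 0.0, 0.0]
ft_force: [0.7, 0.8, -1.2]
grip_width: 0.0096
grasp_force: 59.2
```

```bash
python3 -c "
from h import *
delta([.5381,-.2147,.1955],61.6)"
```

```text
tcp [ 0.5386 -0.2153  0.1938] ang -118.3 shift [-0.3  0.8 -1.7] twist 0.1 F [ 0.7  0.8 -1.2] T [ 0.28 -0.09 -0.01] j [-0.38  0.4   0.22  1.38  0.   -1.46] w 0.0096 t 13.58
```

Light contact with the +b wall only, so the lower edge is in the bore. I'll ease it a little deeper to be sure of step 1.

Emit:
{"fn": "carry_out", "kwargs": {
  "plan": [
    {"dx": -1,"dy": 0,"dz": 0.3,"twist": 0,"fingers": 1},
    {"dx": -1.5,"dy": 0,"dz": 0.8,"twist": 0,"fingers": 1},
    {"dx": -1.5,"dy": 0,"dz": 1.3,"twist": 0,"fingers": 1},
    {"dx": -1.5,"dy": 0,"dz": 1.8,"twist": 0,"fingers": 1},
    {"dx": -1.5,"dy": 0,"dz": 1.8,"twist": 0,"fingers": 1}
  ]
}}

```text
clock: 14.0
eef_pos: [0.5392, -0.2141, 0.1918]
tool_rot: [-0.513, 0.859, 0.0, -0.0]
ft_force: [0.5, -0.3, -1.7]
grip_width: 0.0093
grasp_force: 59.2
```

```bash
python3 -c "
from h import *
delta([.5381,-.2147,.1955],61.6);c=camera('wrist');print(edges(c))"
```

```text
tcp [ 0.5392 -0.2141  0.1918] ang -118.3 shift [ 1.   0.7 -3.7] twist 0.1 F [ 0.5 -0.3 -1.7] T [ 0.   -0.05 -0.02] j [-0.38  0.41  0.21  1.38 -0.   -1.45] w 0.0093 t 14.0
[(224, 49), (238, -55), (240, 38), (252, -35), (255, 31), (267, -59), (276, 29), (319, 23)]
```

Emit:
{"fn": "carry_out", "kwargs": {
  "plan": [
    {"dx": -0.1,"dy": 0,"dz": 0.5,"twist": 0,"fingers": 1},
    {"dx": -0.2,"dy": 0,"dz": 1,"twist": 0,"fingers": 1},
    {"dx": -0.4,"dy": 0,"dz": 1.5,"twist": 0,"fingers": 1},
    {"dx": -0.5,"dy": 0,"dz": 2,"twist": 0,"fingers": 1},
    {"dx": -0.5,"dy": 0,"dz": 2,"twist": 0,"fingers": 1}
  ]
}}

```text
clock: 14.47
eef_pos: [0.5395, -0.2136, 0.1898]
tool_rot: [-0.513, 0.858, 0.0, -0.0]
ft_force: [0.4, 0.1, -1.0]
grip_width: 0.0099
grasp_force: 59.2
```

```bash
python3 -c "
from h import *
delta([.5381,-.2147,.1955],61.6)"
```

```text
tcp [ 0.5395 -0.2136  0.1898] ang -118.3 shift [ 1.6  0.7 -5.7] twist 0.1 F [ 0.4  0.1 -1. ] T [-0.02  0.02 -0.07] j [-0.38  0.41  0.21  1.37 -0.   -1.45] w 0.0099 t 14.47
```

Emit:
{"fn": "carry_out", "kwargs": {
  "plan": [
    {"dx": -0.1,"dy": 0,"dz": 0.5,"twist": 0,"fingers": 1},
    {"dx": -0.2,"dy": 0,"dz": 1,"twist": 0,"fingers": 1},
    {"dx": -0.4,"dy": 0,"dz": 1.5,"twist": 0,"fingers": 1},
    {"dx": -0.5,"dy": 0,"dz": 2,"twist": 0,"fingers": 1},
    {"dx": -0.5,"dy": 0,"dz": 2,"twist": 0,"fingers": 1}
  ]
}}

```text
clock: 14.88
eef_pos: [0.5397, -0.2133, 0.188]
tool_rot: [-0.513, 0.859, -0.0, -0.0]
ft_force: [-0.2, 0.4, -0.5]
grip_width: 0.0092
grasp_force: 59.2
```

```bash
python3 -c "
from h import *
delta([.5381,-.2147,.1955],61.6)"
```

```text
tcp [ 0.5397 -0.2133  0.188 ] ang -118.3 shift [ 2.   0.8 -7.5] twist 0.1 F [-0.2  0.4 -0.5] T [-0.1   0.1  -0.02] j [-0.38  0.41  0.2   1.37 -0.   -1.45] w 0.0092 t 14.88
```

Emit:
{"fn": "carry_out", "kwargs": {
  "plan": [
    {"dx": 0,"dy": 0,"dz": 0.3,"twist": 0,"fingers": 1},
    {"dx": 0,"dy": 0,"dz": 0.6,"twist": 0,"fingers": 1},
    {"dx": 0,"dy": 0,"dz": 0.9,"twist": 0,"fingers": 1},
    {"dx": 0,"dy": 0,"dz": 1.2,"twist": 0,"fingers": 1},
    {"dx": 0,"dy": 0,"dz": 1.2,"twist": 0,"fingers": 1}
  ]
}}

```text
clock: 15.3
eef_pos: [0.5399, -0.2134, 0.1872]
tool_rot: [-0.513, 0.859, -0.0, 0.0]
ft_force: [-0.8, 0.2, 2.1]
grip_width: 0.0097
grasp_force: 59.5
```

```bash
python3 -c "
from h import *
delta([.5381,-.2147,.1955],61.6);print(edges(camera('wrist')))"
```

```text
tcp [ 0.5399 -0.2134  0.1872] ang -118.3 shift [ 2.   1.  -8.3] twist 0.1 F [-0.8  0.2  2.1] T [-0.15  0.25  0.01] j [-0.38  0.41  0.2   1.37 -0.   -1.45] w 0.0097 t 15.3
[(225, 51), (238, -54), (240, 45), (252, -37), (255, 29), (267, -55), (276, 30)]
```

Side contact pushes toward tool +y, which agrees with the vision offset. I'll shift +0.7 mm in y.

Emit:
{"fn": "carry_out", "kwargs": {
  "plan": [
    {"dx": 0,"dy": 0,"dz": -0.4,"twist": 0,"fingers": 1},
    {"dx": 0,"dy": 0.3,"dz": -0.4,"twist": 0,"fingers": 1},
    {"dx": 0,"dy": 0.6,"dz": 0,"twist": 0,"fingers": 1},
    {"dx": 0,"dy": 0.8,"dz": 0.4,"twist": 0,"fingers": 1},
    {"dx": 0,"dy": 0.8,"dz": 0.4,"twist": 0,"fingers": 1}
  ]
}}

```text
clock: 15.77
eef_pos: [0.5394, -0.2131, 0.1868]
tool_rot: [-0.513, 0.859, -0.001, 0.0]
ft_force: [-0.2, -1.3, 2.4]
grip_width: 0.0097
grasp_force: 59.6
```

```bash
python3 -c "
from h import *
delta([.5381,-.2147,.1955],61.6)"
```

```text
tcp [ 0.5394 -0.2131  0.1868] ang -118.3 shift [ 2.   0.4 -8.7] twist 0.1 F [-0.2 -1.3  2.4] T [-0.3   0.09 -0.01] j [-0.38  0.41  0.2   1.36 -0.   -1.45] w 0.0097 t 15.77
```

Emit:
{"fn": "carry_out", "kwargs": {
  "plan": [
    {"dx": 0.2,"dy": 0,"dz": 0,"twist": 0,"fingers": 1},
    {"dx": 0.4,"dy": 0,"dz": 0,"twist": 0,"fingers": 1},
    {"dx": 0.6,"dy": 0,"dz": 0.2,"twist": 0,"fingers": 1},
    {"dx": 0.7,"dy": 0,"dz": 0.5,"twist": 0,"fingers": 1},
    {"dx": 0.7,"dy": 0,"dz": 0.5,"twist": 0,"fingers": 1}
  ]
}}

```text
clock: 16.18
eef_pos: [0.5391, -0.2135, 0.1864]
tool_rot: [-0.513, 0.858, -0.0, 0.0]
ft_force: [-0.2, -1.2, 4.1]
grip_width: 0.0097
grasp_force: 59.9
```

```bash
python3 -c "
from h import *
delta([.5381,-.2147,.1955],61.6)"
```

```text
tcp [ 0.5391 -0.2135  0.1864] ang -118.3 shift [ 1.5  0.3 -9.1] twist 0.1 F [-0.2 -1.2  4.1] T [-0.16 -0.14 -0.01] j [-0.38  0.41  0.2   1.36  0.   -1.45] w 0.0097 t 16.18
```

Emit:
{"fn": "carry_out", "kwargs": {
  "plan": [
    {"dx": 0.2,"dy": 0,"dz": 0,"twist": 0,"fingers": 1},
    {"dx": 0.4,"dy": 0,"dz": 0,"twist": 0,"fingers": 1},
    {"dx": 0.6,"dy": 0,"dz": 0,"twist": 0,"fingers": 1},
    {"dx": 0.8,"dy": 0,"dz": 0,"twist": 0,"fingers": 1},
    {"dx": 0.8,"dy": 0,"dz": 0,"twist": 0,"fingers": 1}
  ]
}}

```text
clock: 16.6
eef_pos: [0.5389, -0.2138, 0.1863]
tool_rot: [-0.513, 0.858, -0.0, 0.001]
ft_force: [0.7, -0.7, 5.0]
grip_width: 0.0093
grasp_force: 59.9
```

```bash
python3 -c "
from h import *
delta([.5381,-.2147,.1955],61.6);print(edges(camera('wrist')))"
```

```text
tcp [ 0.5389 -0.2138  0.1863] ang -118.3 shift [ 1.1  0.3 -9.2] twist 0.1 F [ 0.7 -0.7  5. ] T [ 0.07 -0.29 -0.02] j [-0.38  0.41  0.2   1.36  0.   -1.46] w 0.0093 t 16.6
[(226, 50), (238, -37), (241, 24), (253, -32), (255, 33), (267, -57), (276, 30)]
```

Emit:
{"fn": "carry_out", "kwargs": {
  "plan": [
    {"dx": 0,"dy": -0.2,"dz": 0,"twist": 0,"fingers": 1},
    {"dx": 0,"dy": -0.35,"dz": 0,"twist": 0,"fingers": 1},
    {"dx": 0,"dy": -0.35,"dz": 0,"twist": 0,"fingers": 1},
    {"dx": 0,"dy": -0.35,"dz": 0,"twist": 0,"fingers": 1},
    {"dx": 0,"dy": -0.35,"dz": 0,"twist": 0,"fingers": 1}
  ]
}}

```text
clock: 17.07
eef_pos: [0.539, -0.2139, 0.1863]
tool_rot: [-0.513, 0.858, 0.0, 0.001]
ft_force: [0.3, 1.8, 5.2]
grip_width: 0.01
grasp_force: 60.0
```

```bash
python3 -c "
from h import *
delta([.5381,-.2147,.1955],61.6)"
```

```text
tcp [ 0.539  -0.2139  0.1863] ang -118.3 shift [ 1.1  0.4 -9.2] twist 0.1 F [0.3 1.8 5.2] T [ 0.11 -0.15  0.02] j [-0.38  0.41  0.2   1.36  0.   -1.46] w 0.01 t 17.07
```

Emit:
{"fn": "carry_out", "kwargs": {
  "plan": [
    {"dx": -0.5,"dy": 0,"dz": 0,"twist": 0,"fingers": 1},
    {"dx": -1,"dy": 0,"dz": 0,"twist": 0,"fingers": 1},
    {"dx": -1.5,"dy": 0,"dz": 0,"twist": 0,"fingers": 1},
    {"dx": -2,"dy": 0,"dz": 0,"twist": 0,"fingers": 1},
    {"dx": -2.5,"dy": 0,"dz": 0,"twist": 0,"fingers": 1}
  ]
}}

```text
clock: 17.48
eef_pos: [0.5396, -0.2129, 0.1863]
tool_rot: [-0.513, 0.859, -0.001, -0.001]
ft_force: [-1.2, -2.7, 6.6]
grip_width: 0.0097
grasp_force: 60.0
```

```bash
python3 -c "
from h import *
delta([.5381,-.2147,.1955],61.6);print(edges(camera('wrist')))"
```

```text
tcp [ 0.5396 -0.2129  0.1863] ang -118.3 shift [ 2.3  0.5 -9.2] twist 0.1 F [-1.2 -2.7  6.6] T [-0.51  0.2  -0.01] j [-0.37  0.41  0.2   1.36 -0.   -1.45] w 0.0097 t 17.48
[(225, 49), (238, -49), (240, 39), (252, -39), (254, 29), (255, 29), (267, -57), (276, 31), (321, -24), (325, 24), (326, 24)]
```

Emit:
{"fn": "carry_out", "kwargs": {
  "plan": [
    {"dx": -0.5,"dy": 0,"dz": -0.3,"twist": 0,"fingers": 1},
    {"dx": -1,"dy": 0,"dz": -0.5,"twist": 0,"fingers": 1},
    {"dx": -1.5,"dy": 0,"dz": -0.5,"twist": 0,"fingers": 1},
    {"dx": -2,"dy": 0,"dz": -0.5,"twist": 0,"fingers": 1},
    {"dx": -2.5,"dy": 0,"dz": -0.5,"twist": 0,"fingers": 1}
  ]
}}

```text
clock: 17.95
eef_pos: [0.5404, -0.2113, 0.1864]
tool_rot: [-0.512, 0.859, -0.001, -0.001]
ft_force: [-2.2, -5.6, 5.5]
grip_width: 0.0096
grasp_force: 59.8
```

```bash
python3 -c "
from h import *
delta([.5381,-.2147,.1955],61.6);print(edges(camera('wrist')))"
```

```text
tcp [ 0.5404 -0.2113  0.1864] ang -118.3 shift [ 4.1  0.4 -9.1] twist 0.1 F [-2.2 -5.6  5.5] T [-1.46  0.62  0.  ] j [-0.37  0.41  0.2   1.37 -0.   -1.45] w 0.0096 t 17.95
[(222, 50), (237, -53), (239, 42), (251, -37), (254, 35), (266, -56), (276, 32), (374, 26)]
```

The force is now mostly horizontal and the tilt is falling, so the upper edge is inside the bore. I'll keep standing it up by pulling back along the bar.

Emit:
{"fn": "carry_out", "kwargs": {
  "plan": [
    {"dx": -0.8,"dy": 0,"dz": 0,"twist": 0,"fingers": 1},
    {"dx": -1.6,"dy": 0,"dz": 0,"twist": 0,"fingers": 1},
    {"dx": -2.4,"dy": 0,"dz": 0,"twist": 0,"fingers": 1},
    {"dx": -3.2,"dy": 0,"dz": 0,"twist": 0,"fingers": 1},
    {"dx": -4,"dy": 0,"dz": 0,"twist": 0,"fingers": 1}
  ]
}}

```text
clock: 18.42
eef_pos: [0.5414, -0.2095, 0.1866]
tool_rot: [-0.512, 0.859, -0.002, -0.003]
ft_force: [-4.7, -9.8, 6.4]
grip_width: 0.0097
grasp_force: 60.0
```

```bash
python3 -c "
from h import *
delta([.5381,-.2147,.1955],61.6);print(edges(camera('wrist')))"
```

```text
tcp [ 0.5414 -0.2095  0.1866] ang -118.4 shift [ 6.2  0.4 -8.8] twist -0.0 F [-4.7 -9.8  6.4] T [-2.47  1.16  0.02] j [-0.37  0.41  0.2   1.37 -0.01 -1.44] w 0.0097 t 18.42
[(219, 50), (236, -58), (238, 43), (250, -32), (253, 35), (266, -57), (276, 34), (318, 28), (322, -40), (325, 24), (326, 24), (373, 26)]
```

Emit:
{"fn": "carry_out", "kwargs": {
  "plan": [
    {"dx": -0.5,"dy": 0,"dz": 0,"twist": 0,"fingers": 1},
    {"dx": -1,"dy": 0,"dz": 0,"twist": 0,"fingers": 1},
    {"dx": -1.5,"dy": 0,"dz": 0,"twist": 0,"fingers": 1},
    {"dx": -2,"dy": 0,"dz": 0,"twist": 0,"fingers": 1},
    {"dx": -2.5,"dy": 0,"dz": 0,"twist": 0,"fingers": 1}
  ]
}}

```text
clock: 18.88
eef_pos: [0.5426, -0.207, 0.1864]
tool_rot: [-0.512, 0.859, -0.002, -0.003]
ft_force: [-3.7, -8.8, 7.3]
grip_width: 0.0096
grasp_force: 60.4
```

```bash
python3 -c "
from h import *
delta([.5381,-.2147,.1955],61.6);print(edges(camera('wrist')))"
```

```text
tcp [ 0.5426 -0.207   0.1864] ang -118.4 shift [ 9.   0.3 -9. ] twist -0.0 F [-3.7 -8.8  7.3] T [-2.31  1.14 -0.03] j [-0.36  0.41  0.2   1.37 -0.01 -1.44] w 0.0096 t 18.88
[(215, 50), (233, -58), (236, 52), (248, -37), (251, 31), (263, -52), (275, 32), (321, 23), (371, 26)]
```

Standing up at about 9.5 N. Continuing.

Emit:
{"fn": "carry_out", "kwargs": {
  "plan": [
    {"dx": -0.8,"dy": 0,"dz": 0,"twist": 0,"fingers": 1},
    {"dx": -1.6,"dy": 0,"dz": 0,"twist": 0,"fingers": 1},
    {"dx": -2.4,"dy": 0,"dz": 0,"twist": 0,"fingers": 1},
    {"dx": -3.2,"dy": 0,"dz": 0,"twist": 0,"fingers": 1},
    {"dx": -4,"dy": 0,"dz": 0,"twist": 0,"fingers": 1}
  ]
}}

```text
clock: 19.35
eef_pos: [0.5443, -0.2033, 0.1862]
tool_rot: [-0.512, 0.859, -0.001, -0.003]
ft_force: [-2.1, -5.9, 2.5]
grip_width: 0.0096
grasp_force: 60.5
```

```bash
python3 -c "
from h import *
delta([.5381,-.2147,.1955],61.6);print(edges(camera('wrist')))"
```

```text
tcp [ 0.5443 -0.2033  0.1862] ang -118.4 shift [13.   0.  -9.2] twist -0.0 F [-2.1 -5.9  2.5] T [-1.64  0.94  0.03] j [-0.35  0.41  0.21  1.37 -0.01 -1.43] w 0.0096 t 19.35
[(209, 50), (230, -60), (232, 44), (245, -34), (247, 33), (260, -48), (273, 32), (321, 26), (368, 28)]
```

Emit:
{"fn": "carry_out", "kwargs": {
  "plan": [
    {"dx": -0.8,"dy": 0,"dz": 0,"twist": 0,"fingers": 1},
    {"dx": -1.6,"dy": 0,"dz": 0,"twist": 0,"fingers": 1},
    {"dx": -2.4,"dy": 0,"dz": 0,"twist": 0,"fingers": 1},
    {"dx": -3.2,"dy": 0,"dz": 0,"twist": 0,"fingers": 1},
    {"dx": -4,"dy": 0,"dz": 0,"twist": 0,"fingers": 1}
  ]
}}

```text
clock: 19.82
eef_pos: [0.5463, -0.1992, 0.1859]
tool_rot: [-0.512, 0.859, -0.001, -0.003]
ft_force: [-3.7, -7.8, 3.7]
grip_width: 0.0097
grasp_force: 61.2
```

```bash
python3 -c "
from h import *
delta([.5381,-.2147,.1955],61.6);print(edges(camera('wrist')))"
```

```text
tcp [ 0.5463 -0.1992  0.1859] ang -118.4 shift [17.6 -0.1 -9.5] twist 0.0 F [-3.7 -7.8  3.7] T [-2.04  1.01  0.  ] j [-0.35  0.41  0.21  1.37 -0.   -1.42] w 0.0097 t 19.82
[(226, -67), (229, 54), (241, -31), (244, 36), (257, -50), (272, 31), (322, 24), (365, 25)]
```

Emit:
{"fn": "carry_out", "kwargs": {
  "plan": [
    {"dx": -0.5,"dy": 0,"dz": 0,"twist": 0,"fingers": 1},
    {"dx": -1,"dy": 0,"dz": 0,"twist": 0,"fingers": 1},
    {"dx": -1.5,"dy": 0,"dz": 0,"twist": 0,"fingers": 1},
    {"dx": -2,"dy": 0,"dz": 0,"twist": 0,"fingers": 1},
    {"dx": -2.5,"dy": 0,"dz": 0,"twist": 0,"fingers": 1}
  ]
}}

```text
clock: 20.28
eef_pos: [0.5475, -0.1968, 0.1858]
tool_rot: [-0.512, 0.859, -0.001, -0.002]
ft_force: [-3.0, -6.5, 4.1]
grip_width: 0.0099
grasp_force: 61.3
```

```bash
cat >> h.py <<'E'
def tilt(y):
    "fit tilt (deg) and slide (mm) to rows of cap rim, bar base, bar top near, bar top far"
    c=camera("wrist");o=bot.get_obs();print(edges(c))
    if y is not None:
        y=np.array(y,float)
        f=least_squares(lambda q:rows(c,o,*q)-y,[.05,-5,-3.5]);g=least_squares(lambda q:rows(c,o,*q,-3.5)-y,[.05,-5])
        print(np.degrees(f.x[0]),f.x[1:],f.fun.round(1),"|",np.degrees(g.x[0]),g.x[1],g.fun.round(1))
E
python3 -c "
from h import *
delta([.5381,-.2147,.1955],61.6);tilt([242.5,255.5,271.5,364])"
```

```text
tcp [ 0.5475 -0.1968  0.1858] ang -118.4 shift [20.3 -0.2 -9.6] twist 0.0 F [-3.  -6.5  4.1] T [-1.87  0.89  0.05] j [-0.34  0.41  0.21  1.37 -0.   -1.42] w 0.0099 t 20.28
[(223, -67), (226, 50), (239, -30), (242, 34), (255, -47), (271, 28), (325, 35), (363, 28)]
4.105904169781668 [-2.41675185 -2.15975859] [ 0. -0. -0.  0.] | 4.313001330882287 -3.07077677914578 [ 0.4  0.2 -0.  -0.7]
```

Emit:
{"fn": "carry_out", "kwargs": {
  "plan": [
    {"dx": -0.7,"dy": 0,"dz": 0,"twist": 0,"fingers": 1},
    {"dx": -1.4,"dy": 0,"dz": 0,"twist": 0,"fingers": 1},
    {"dx": -2.1,"dy": 0,"dz": 0,"twist": 0,"fingers": 1},
    {"dx": -2.8,"dy": 0,"dz": 0,"twist": 0,"fingers": 1},
    {"dx": -3.5,"dy": 0,"dz": 0,"twist": 0,"fingers": 1}
  ]
}}

```text
clock: 20.75
eef_pos: [0.549, -0.1938, 0.1857]
tool_rot: [-0.512, 0.859, -0.001, -0.003]
ft_force: [-3.7, -7.3, 3.9]
grip_width: 0.0093
grasp_force: 61.4
```

```bash
python3 -c "
from h import *
delta([.5381,-.2147,.1955],61.6);tilt([239.5,253,270,361.5])"
```

```text
tcp [ 0.549  -0.1938  0.1857] ang -118.4 shift [23.6 -0.3 -9.7] twist 0.0 F [-3.7 -7.3  3.9] T [-2.01  0.94  0.02] j [-0.34  0.41  0.21  1.37 -0.   -1.41] w 0.0093 t 20.75
[(221, -63), (224, 47), (237, -34), (240, 32), (253, -45), (270, 27), (326, 30), (360, 25)]
2.399914261431119 [-1.09535873 -1.86753054] [ 0.2 -0.3 -0.   0. ] | 2.6823151907549017 -1.8773819436047972 [ 0.7  0.1 -0.1 -0.8]
```

Emit:
{"fn": "carry_out", "kwargs": {
  "plan": [
    {"dx": -0.6,"dy": 0,"dz": 0,"twist": 0,"fingers": 1},
    {"dx": -1.2,"dy": 0,"dz": 0,"twist": 0,"fingers": 1},
    {"dx": -1.8,"dy": 0,"dz": 0,"twist": 0,"fingers": 1},
    {"dx": -2.4,"dy": 0,"dz": 0,"twist": 0,"fingers": 1},
    {"dx": -2.8,"dy": 0,"dz": 0,"twist": 0,"fingers": 1}
  ]
}}

```text
clock: 21.22
eef_pos: [0.5503, -0.1914, 0.1857]
tool_rot: [-0.512, 0.859, -0.001, -0.003]
ft_force: [-3.1, -8.0, 3.7]
grip_width: 0.0096
grasp_force: 61.6
```

```bash
python3 -c "
from h import *
delta([.5381,-.2147,.1955],61.6);tilt([237.5,251,269,359])"
```

```text
tcp [ 0.5503 -0.1914  0.1857] ang -118.4 shift [26.3 -0.3 -9.7] twist 0.0 F [-3.1 -8.   3.7] T [-1.96  1.   -0.01] j [-0.33  0.41  0.21  1.37 -0.01 -1.41] w 0.0096 t 21.22
[(219, -58), (222, 40), (235, -31), (238, 30), (251, -41), (269, 27), (320, 26), (359, 26)]
0.8905353012162315 [-0.49644864 -2.54023054] [ 0.3 -0.3 -0.   0. ] | 1.0731058163691876 -0.9495617797671656 [ 0.6 -0.1 -0.1 -0.4]
```

Nearly upright, about 1°. I'll relax the side force and ease it down.

Emit:
{"fn": "carry_out", "kwargs": {
  "plan": [
    {"dx": 1,"dy": 0,"dz": 0,"twist": 0,"fingers": 1},
    {"dx": 2,"dy": 0,"dz": 0.5,"twist": 0,"fingers": 1},
    {"dx": 2.5,"dy": 0,"dz": 1,"twist": 0,"fingers": 1},
    {"dx": 2.5,"dy": 0,"dz": 1.5,"twist": 0,"fingers": 1},
    {"dx": 2.5,"dy": 0,"dz": 2,"twist": 0,"fingers": 1}
  ]
}}

```text
clock: 21.68
eef_pos: [0.5496, -0.1925, 0.1834]
tool_rot: [-0.512, 0.859, 0.0, -0.002]
ft_force: [-2.0, -4.8, 1.3]
grip_width: 0.0095
grasp_force: 61.4
```

```bash
python3 -c "
from h import *
delta([.5381,-.2147,.1955],61.6);tilt(None)"
```

```text
tcp [ 0.5496 -0.1925  0.1834] ang -118.3 shift [ 25.   -0.4 -12.1] twist 0.1 F [-2.  -4.8  1.3] T [-1.29  0.55 -0.02] j [-0.34  0.42  0.21  1.36 -0.   -1.41] w 0.0095 t 21.68
[(219, -63), (223, 45), (236, -26), (238, 31), (252, -44), (269, 28), (317, 33), (319, -37), (323, 28), (359, 31)]
```

Emit:
{"fn": "carry_out", "kwargs": {
  "plan": [
    {"dx": 0.5,"dy": 0,"dz": 1,"twist": 0,"fingers": 1},
    {"dx": 0.5,"dy": 0,"dz": 2,"twist": 0,"fingers": 1},
    {"dx": 0.5,"dy": 0,"dz": 3,"twist": 0,"fingers": 1},
    {"dx": 0.5,"dy": 0,"dz": 4,"twist": 0,"fingers": 1},
    {"dx": 0.5,"dy": 0,"dz": 4,"twist": 0,"fingers": 1}
  ]
}}

```text
clock: 22.15
eef_pos: [0.5497, -0.1926, 0.1797]
tool_rot: [-0.513, 0.859, 0.0, -0.001]
ft_force: [-2.2, -4.7, 1.7]
grip_width: 0.0099
grasp_force: 61.3
```

```bash
python3 -c "
from h import *
delta([.5381,-.2147,.1955],61.6);tilt(None)"
```

```text
tcp [ 0.5497 -0.1926  0.1797] ang -118.3 shift [ 25.   -0.2 -15.7] twist 0.1 F [-2.2 -4.7  1.7] T [-1.31  0.64  0.01] j [-0.34  0.42  0.2   1.35 -0.   -1.41] w 0.0099 t 22.15
[(219, -61), (223, 45), (235, -29), (238, 35), (252, -45), (269, 28), (323, 25), (324, 25), (359, 32)]
```

Going smoothly. Down another 6 mm through the lip.

Emit:
{"fn": "carry_out", "kwargs": {
  "plan": [
    {"dx": 0.5,"dy": 0,"dz": 1.2,"twist": 0,"fingers": 1},
    {"dx": 0.5,"dy": 0,"dz": 2.4,"twist": 0,"fingers": 1},
    {"dx": 0.5,"dy": 0,"dz": 3.6,"twist": 0,"fingers": 1},
    {"dx": 0.5,"dy": 0,"dz": 4.8,"twist": 0,"fingers": 1},
    {"dx": 0.5,"dy": 0,"dz": 6,"twist": 0,"fingers": 1}
  ]
}}

```text
clock: 22.62
eef_pos: [0.5498, -0.1928, 0.1741]
tool_rot: [-0.513, 0.859, 0.0, -0.001]
ft_force: [-2.1, -4.6, 3.9]
grip_width: 0.0095
grasp_force: 61.6
```

```bash
python3 -c "
from h import *
delta([.5381,-.2147,.1955],61.6)"
```

```text
tcp [ 0.5498 -0.1928  0.1741] ang -118.3 shift [ 24.9  -0.  -21.3] twist 0.1 F [-2.1 -4.6  3.9] T [-1.2   0.76 -0.01] j [-0.34  0.42  0.19  1.34 -0.   -1.41] w 0.0095 t 22.62
```

Emit:
{"fn": "carry_out", "kwargs": {
  "plan": [
    {"dx": 0.5,"dy": 0,"dz": 1.5,"twist": 0,"fingers": 1},
    {"dx": 0.5,"dy": 0,"dz": 3,"twist": 0,"fingers": 1},
    {"dx": 0.5,"dy": 0,"dz": 4.5,"twist": 0,"fingers": 1},
    {"dx": 0.5,"dy": 0,"dz": 6,"twist": 0,"fingers": 1},
    {"dx": 0.5,"dy": 0,"dz": 7.5,"twist": 0,"fingers": 1}
  ]
}}

```text
clock: 23.03
eef_pos: [0.5499, -0.193, 0.1667]
tool_rot: [-0.513, 0.859, 0.0, -0.0]
ft_force: [-2.5, -4.6, 4.0]
grip_width: 0.0096
grasp_force: 61.6
```

```bash
python3 -c "
from h import *
delta([.5381,-.2147,.1955],61.6);tilt(None)"
```

```text
tcp [ 0.5499 -0.193   0.1667] ang -118.3 shift [ 24.7   0.1 -28.8] twist 0.1 F [-2.5 -4.6  4. ] T [-1.14  0.78 -0.  ] j [-0.34  0.42  0.17  1.32 -0.   -1.41] w 0.0096 t 23.03
[(219, -59), (222, 43), (236, -26), (238, 32), (252, -45), (269, 26), (325, 33), (359, 30)]
```

Emit:
{"fn": "carry_out", "kwargs": {
  "plan": [
    {"dx": 0.5,"dy": 0,"dz": 1.5,"twist": 0,"fingers": 1},
    {"dx": 1,"dy": 0,"dz": 3,"twist": 0,"fingers": 1},
    {"dx": 1,"dy": 0,"dz": 4.5,"twist": 0,"fingers": 1},
    {"dx": 1,"dy": 0,"dz": 6,"twist": 0,"fingers": 1},
    {"dx": 1,"dy": 0,"dz": 7.5,"twist": 0,"fingers": 1}
  ]
}}

```text
clock: 23.5
eef_pos: [0.5498, -0.1936, 0.1593]
tool_rot: [-0.513, 0.858, 0.0, 0.0]
ft_force: [-2.4, -2.2, 3.8]
grip_width: 0.0098
grasp_force: 61.6
```

Emit:
{"fn": "carry_out", "kwargs": {
  "plan": [
    {"dx": 0,"dy": 0,"dz": 1.5,"twist": 0,"fingers": 1},
    {"dx": 0,"dy": 0,"dz": 3,"twist": 0,"fingers": 1},
    {"dx": 0,"dy": 0,"dz": 4.5,"twist": 0,"fingers": 1},
    {"dx": 0,"dy": 0,"dz": 6,"twist": 0,"fingers": 1},
    {"dx": 0,"dy": 0,"dz": 7.5,"twist": 0,"fingers": 1}
  ]
}}

```text
clock: 23.92
eef_pos: [0.5497, -0.1937, 0.1517]
tool_rot: [-0.513, 0.858, 0.0, 0.0]
ft_force: [-2.0, -2.6, 3.0]
grip_width: 0.0098
grasp_force: 61.6
```

```bash
python3 -c "
from h import *
delta([.5381,-.2147,.1955],61.6);tilt(None)"
```

```text
tcp [ 0.5497 -0.1937  0.1517] ang -118.3 shift [ 24.    0.3 -43.8] twist 0.1 F [-2.  -2.6  3. ] T [-0.72  0.75  0.03] j [-0.34  0.43  0.14  1.28  0.   -1.42] w 0.0098 t 23.92
[(219, -64), (223, 45), (236, -30), (238, 31), (252, -46), (269, 26), (319, 23), (359, 26)]
```

Emit:
{"fn": "carry_out", "kwargs": {
  "plan": [
    {"dx": 0,"dy": 0,"dz": 1.2,"twist": 0,"fingers": 1},
    {"dx": 0,"dy": 0,"dz": 2.4,"twist": 0,"fingers": 1},
    {"dx": 0,"dy": 0,"dz": 3.6,"twist": 0,"fingers": 1},
    {"dx": 0,"dy": 0,"dz": 4.8,"twist": 0,"fingers": 1},
    {"dx": 0,"dy": 0,"dz": 5.5,"twist": 0,"fingers": 1}
  ]
}}

```text
clock: 24.38
eef_pos: [0.5497, -0.1937, 0.1462]
tool_rot: [-0.513, 0.858, 0.0, -0.0]
ft_force: [-3.0, -2.6, 3.9]
grip_width: 0.0098
grasp_force: 61.6
```

Emit:
{"fn": "carry_out", "kwargs": {
  "plan": [
    {"dx": 0,"dy": 0,"dz": 0.3,"twist": 0,"fingers": 1},
    {"dx": 0,"dy": 0,"dz": 0.6,"twist": 0,"fingers": 1},
    {"dx": 0,"dy": 0,"dz": 0.9,"twist": 0,"fingers": 1},
    {"dx": 0,"dy": 0,"dz": 1.2,"twist": 0,"fingers": 1},
    {"dx": 0,"dy": 0,"dz": 1.2,"twist": 0,"fingers": 1}
  ]
}}

```text
clock: 24.8
eef_pos: [0.5497, -0.1938, 0.1452]
tool_rot: [-0.513, 0.858, 0.0, 0.0]
ft_force: [-2.0, -2.9, 3.7]
grip_width: 0.0094
grasp_force: 61.6
```

```bash
python3 -c "
from h import *
delta([.5381,-.2147,.1955],61.6);tilt(None)"
```

```text
tcp [ 0.5497 -0.1938  0.1452] ang -118.3 shift [ 23.9   0.3 -50.3] twist 0.1 F [-2.  -2.9  3.7] T [-0.68  0.65 -0.02] j [-0.34  0.43  0.13  1.27  0.   -1.42] w 0.0094 t 24.8
[(207, 49), (220, -63), (223, 46), (236, -30), (238, 33), (252, -45), (269, 26), (320, 33), (359, 27)]
```

Not yet seated. Small steps down until the force rises.

Emit:
{"fn": "carry_out", "kwargs": {
  "plan": [
    {"dx": 0,"dy": 0,"dz": 0.3,"twist": 0,"fingers": 1},
    {"dx": 0,"dy": 0,"dz": 0.6,"twist": 0,"fingers": 1},
    {"dx": 0,"dy": 0,"dz": 0.9,"twist": 0,"fingers": 1},
    {"dx": 0,"dy": 0,"dz": 1.2,"twist": 0,"fingers": 1},
    {"dx": 0,"dy": 0,"dz": 1.2,"twist": 0,"fingers": 1}
  ]
}}

```text
clock: 25.27
eef_pos: [0.5499, -0.1937, 0.1447]
tool_rot: [-0.513, 0.858, -0.0, 0.0]
ft_force: [-2.6, -1.3, 6.5]
grip_width: 0.0097
grasp_force: 61.9
```

```bash
python3 -c "
from h import *
delta([.5381,-.2147,.1955],61.6);tilt(None)"
```

```text
tcp [ 0.5499 -0.1937  0.1447] ang -118.3 shift [ 24.1   0.4 -50.8] twist 0.1 F [-2.6 -1.3  6.5] T [-0.61  0.85 -0.08] j [-0.34  0.43  0.13  1.27  0.   -1.42] w 0.0097 t 25.27
[(207, 50), (219, -62), (223, 46), (236, -26), (238, 32), (252, -46), (269, 27), (319, 23), (359, 27)]
```

The cap is landing on the flange. A little more pressure, then I'll start the turn clockwise (+twist, about 49°).

Emit:
{"fn": "carry_out", "kwargs": {
  "plan": [
    {"dx": 0,"dy": 0,"dz": 0.3,"twist": 0,"fingers": 1},
    {"dx": 0,"dy": 0,"dz": 0.6,"twist": 0,"fingers": 1},
    {"dx": 0,"dy": 0,"dz": 0.8,"twist": 0,"fingers": 1},
    {"dx": 0,"dy": 0,"dz": 0.8,"twist": 0,"fingers": 1},
    {"dx": 0,"dy": 0,"dz": 0.8,"twist": 0,"fingers": 1}
  ]
}}

```text
clock: 25.73
eef_pos: [0.55, -0.1936, 0.1445]
tool_rot: [-0.513, 0.858, -0.0, 0.001]
ft_force: [-3.4, -1.4, 8.7]
grip_width: 0.01
grasp_force: 62.2
```

Emit:
{"fn": "carry_out", "kwargs": {
  "plan": [
    {"dx": 0,"dy": 0,"dz": -0.2,"twist": 1,"fingers": 1},
    {"dx": 0,"dy": 0,"dz": -0.2,"twist": 2.5,"fingers": 1},
    {"dx": 0,"dy": 0,"dz": -0.2,"twist": 4,"fingers": 1},
    {"dx": 0,"dy": 0,"dz": -0.2,"twist": 6,"fingers": 1},
    {"dx": 0,"dy": 0,"dz": -0.2,"twist": 8,"fingers": 1}
  ]
}}

```text
clock: 26.15
eef_pos: [0.5502, -0.193, 0.1444]
tool_rot: [-0.452, 0.892, 0.0, 0.001]
ft_force: [-2.7, 0.2, 8.2]
grip_width: 0.0098
grasp_force: 62.2
```

```bash
python3 -c "
from h import *
delta([.5495,-.1936,.1445],12.9);tilt(None)"
```

```text
tcp [ 0.5502 -0.193   0.1444] ang -126.3 shift [ 0.8  0.2 -0.1] twist 40.8 F [-2.7  0.2  8.2] T [-0.23  0.95  0.25] j [-0.34  0.43  0.13  1.27  0.   -1.28] w 0.0098 t 26.15
[(206, 55), (219, -63), (222, 46), (236, -27), (238, 31), (252, -45), (269, 25), (324, 34), (359, 31)]
```

Emit:
{"fn": "carry_out", "kwargs": {
  "plan": [
    {"dx": 0,"dy": 0,"dz": 0,"twist": 4,"fingers": 1},
    {"dx": 0,"dy": 0,"dz": 0,"twist": 8,"fingers": 1},
    {"dx": 0,"dy": 0,"dz": 0,"twist": 12,"fingers": 1},
    {"dx": 0,"dy": 0,"dz": 0,"twist": 16,"fingers": 1},
    {"dx": 0,"dy": 0,"dz": 0,"twist": 20,"fingers": 1}
  ]
}}

```text
clock: 26.62
eef_pos: [0.5499, -0.1928, 0.1444]
tool_rot: [-0.289, 0.957, 0.001, 0.001]
ft_force: [-4.3, 0.9, 7.5]
grip_width: 0.0097
grasp_force: 62.2
```

```bash
python3 -c "
from h import *
delta([.5495,-.1936,.1445],12.9);tilt(None)"
```

```text
tcp [ 0.5499 -0.1928  0.1444] ang -146.4 shift [ 0.8 -0.5 -0.1] twist 20.7 F [-4.3  0.9  7.5] T [-0.12  1.08  0.27] j [-0.34  0.43  0.13  1.27  0.   -0.92] w 0.0097 t 26.62
[(219, -84), (222, 89), (230, -37), (235, -27), (236, -27), (238, 34), (252, -44), (269, 28), (330, 38), (359, 34)]
```

Turning freely. The remaining 20.5° in slower steps.

Emit:
{"fn": "carry_out", "kwargs": {
  "plan": [
    {"dx": 0,"dy": 0,"dz": 0,"twist": 4,"fingers": 1},
    {"dx": 0,"dy": 0,"dz": 0,"twist": 8,"fingers": 1},
    {"dx": 0,"dy": 0,"dz": 0,"twist": 12,"fingers": 1},
    {"dx": 0,"dy": 0,"dz": 0,"twist": 15,"fingers": 1},
    {"dx": 0,"dy": 0,"dz": 0,"twist": 17,"fingers": 1}
  ]
}}

```text
clock: 27.08
eef_pos: [0.5498, -0.1926, 0.1443]
tool_rot: [-0.145, 0.989, 0.001, 0.0]
ft_force: [-4.5, 0.1, 8.7]
grip_width: 0.0097
grasp_force: 62.2
```

Emit:
{"fn": "carry_out", "kwargs": {
  "plan": [
    {"dx": 0,"dy": 0,"dz": 0,"twist": 1,"fingers": 1},
    {"dx": 0,"dy": 0,"dz": 0,"twist": 2,"fingers": 1},
    {"dx": 0,"dy": 0,"dz": 0,"twist": 3,"fingers": 1},
    {"dx": 0,"dy": 0,"dz": 0,"twist": 3.5,"fingers": 1},
    {"dx": 0,"dy": 0,"dz": 0,"twist": 3.5,"fingers": 1}
  ]
}}

```text
clock: 27.5
eef_pos: [0.5498, -0.1926, 0.1443]
tool_rot: [-0.116, 0.993, 0.001, 0.0]
ft_force: [-4.1, 0.3, 8.4]
grip_width: 0.01
grasp_force: 62.2
```

```bash
python3 -c "
from h import *
delta([.5495,-.1936,.1445],12.9);c=camera('wrist');print(edges(c));P=marks(c);im=cv2.cvtColor(c['image'],cv2.COLOR_RGB2HSV)
m=((im[...,0]>100)&(im[...,0]<125)&(im[...,1]>140))
for v in (226,230,234,256,260,264): 
  u=np.where(m[v,280:370])[0]+280; u2=np.where(im[v,280:370,2]<85)[0]+280; print(v,u.min() if len(u) else 0,u.max() if len(u) else 0,u2[:1],u2[-1:])"
```

```text
tcp [ 0.5498 -0.1926  0.1443] ang -166.7 shift [ 0.6 -0.9 -0.2] twist 0.4 F [-4.1  0.3  8.4] T [0.03 1.09 0.18] j [-0.34  0.43  0.13  1.27  0.   -0.57] w 0.01 t 27.5
[(210, 70), (214, 23), (236, -52), (238, 58), (251, -78), (269, 50), (278, -35), (357, -36), (359, 56), (374, -70), (376, 59)]
mark 90 [324.  221.5] [ 0.51041647 -0.20237308  0.162     ]
mark 35 [322.85714286 362.08571429] [ 0.58978722 -0.18424821  0.162     ]
226 0 0 [] []
230 0 0 [] []
234 311 333 [] []
256 280 369 [311] [369]
260 280 369 [310] [333]
264 280 369 [310] [334]
```

The bar is aligned with the marks (mark at column 324, bar centre at 322), and the lug is hidden under the claw. I'll unload, open and withdraw.

Emit:
{"fn": "carry_out", "kwargs": {
  "plan": [
    {"dx": 0.7,"dy": 0,"dz": -0.7,"twist": 0,"fingers": 1},
    {"dx": 1.2,"dy": 0,"dz": -1.2,"twist": 0,"fingers": 1},
    {"dx": 1.2,"dy": 0,"dz": -1.2,"twist": 0,"fingers": 0.6},
    {"dx": 1.2,"dy": 0,"dz": -1.2,"twist": 0,"fingers": 0},
    {"dx": 1.2,"dy": 0,"dz": -1.2,"twist": 0,"fingers": -0.3}
  ]
}}

```text
clock: 27.97
eef_pos: [0.5485, -0.1937, 0.144]
tool_rot: [-0.115, 0.993, 0.0, -0.0]
ft_force: [0.4, 0.4, -0.3]
grip_width: 0.0402
grasp_force: 0.0
```

Emit:
{"fn": "carry_out", "kwargs": {
  "plan": [
    {"dx": 0,"dy": 0,"dz": 0,"twist": 0,"fingers": -0.3},
    {"dx": 0,"dy": 0,"dz": 0,"twist": 0,"fingers": -0.3},
    {"dx": 0,"dy": 0,"dz": -5,"twist": 0,"fingers": -0.3},
    {"dx": 0,"dy": 0,"dz": -20,"twist": 0,"fingers": -0.3},
    {"dx": 0,"dy": 0,"dz": -40,"twist": 0,"fingers": -0.3}
  ]
}}

```text
clock: 28.38
eef_pos: [0.5473, -0.1936, 0.1835]
tool_rot: [-0.115, 0.993, 0.001, -0.002]
ft_force: [0.2, -0.6, 1.2]
grip_width: 0.0557
grasp_force: 0.0
```

Emit:
{"fn": "carry_out", "kwargs": {
  "plan": [
    {"dx": 0,"dy": 0,"dz": -20,"twist": 0,"fingers": -0.3},
    {"dx": 0,"dy": 0,"dz": -40,"twist": 0,"fingers": -0.3},
    {"dx": 0,"dy": 0,"dz": -50,"twist": 0,"fingers": -0.3},
    {"dx": 0,"dy": 0,"dz": -50,"twist": 0,"fingers": -0.3},
    {"dx": 0,"dy": 0,"dz": -50,"twist": 0,"fingers": -0.3}
  ]
}}

```text
clock: 28.8
eef_pos: [0.5488, -0.1942, 0.2348]
tool_rot: [-0.115, 0.993, -0.0, 0.0]
ft_force: [0.1, 0.5, -0.7]
grip_width: 0.0555
grasp_force: 0.0
```

```bash
python3 -c "
from h import *
delta([.5495,-.1936,.1445],12.9);c=camera('wrist');P=marks(c)
im=cv2.cvtColor(c['image'],cv2.COLOR_RGB2HSV);m=((im[...,0]>100)&(im[...,0]<125)&(im[...,1]>110)).astype(np.uint8)
u,v=proj(c,[.5495,-.1936,.16])[0].astype(int);k=np.zeros_like(m);cv2.circle(k,(int(u),int(v)),75,1,-1);m=cv2.morphologyEx(m&k,cv2.MORPH_CLOSE,np.ones((5,5)))
q=max(cv2.findContours(m,0,1)[0],key=cv2.contourArea);e=cv2.fitEllipse(q);print('cap',e,onz(c,e[0],.158))
# bar top at .182: bright strip, dark side/end faces
b=np.array([np.cos(np.radians(12.9)),np.sin(np.radians(12.9)),0]);o=np.array([.5495,-.1936,0])
print('pred bar top ends',proj(c,[o+s*.024*b+[0,0,.182] for s in(-1,1)]),'edges',edges(c))"
```

```text
tcp [ 0.5488 -0.1942  0.2348] ang -166.8 shift [-0.7  0.4 90.3] twist 0.3 F [ 0.1  0.5 -0.7] T [ 0.04 -0.03  0.02] j [-0.34  0.4   0.31  1.48  0.   -0.57] w 0.0555 t 28.8
mark 42 [325.28571429 189.21428571] [ 0.5102937  -0.20252562  0.162     ]
mark 50 [369.12 270.44] [ 0.56572032 -0.15348268  0.162     ]
mark 27 [324.88888889 286.22222222] [ 0.5873853  -0.18461623  0.162     ]
cap ((324.61328125, 236.91836547851562), (75.57080078125, 77.23564147949219), 4.06681489944458) [ 0.54768033 -0.19419719  0.158     ]
pred bar top ends [[325.20767796 217.73478866]
 [324.74687425 280.3995926 ]] edges [(209, -55), (217, 33), (255, 38), (256, 38), (278, -42), (280, 47), (305, -53), (307, 48), (354, -68)]
```

The filter is seated at the predicted height (bar ends at rows 217 and 279, predicted 218 and 280) and lies in line with the marks. The gripper is clear, so I'll hand in.

```bash
python3 -c "
from workcell import job_done
print(job_done())"
```

```text
the job is handed in; nothing more can be done
None
```

I handed the job in at about 29 s: the new filter is home in the bore, turned in line with the red marks and released. The final measurements fit that; the hand-in returned no verdict, and I inferred the tilted-start step from arm readings and contact forces, not from a picture.

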